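# Align and clip the flat-edged reference disc under the inspection microscope

### The arm

A 6-joint arm with a two-finger parallel gripper is mounted at the origin on the work surface. World frame = base frame: x ahead of the robot, y to its left, z up, the work surface at z = 0. Lengths are in m, angles in rad, forces in N, time in s.
With the tool pointing down it reaches from about 0.3 to 0.775 m from the base axis. Payload 14.6 kg.
Tool frame: the origin (TCP) lies at the very end of the fingers, on their centre line; the grasp point (between the pads) lies 19 mm behind it; y points along the fingers, x is the direction in which the jaws open and shut, and the axes are right-handed (so a half turn about y gives the same grasp; the last joint's range is limited). The gripper opens to 94 mm and grips with 3 to 60 N. Pads are 16 mm wide; open, the fingers measure 119 mm over their backs; the gripper's body (75 mm by 177 mm) begins 78 mm behind the grasp point.
Start: joints at [-1.356, 0.3, 1.521, -0, 1.321, -0.067], TCP at [0.153, -0.528, 0.205] pointing down, gripper open.
Joint ranges: [-3.03, 3.03], [-0.79, 2.21], [0.23, 2.52], [-1.04, 4.18], [0, 3.07], [-2.55, 2.55]. Speed limits (rad/s): [2.22, 2.22, 2.57, 3.14, 3.14, 3.14].

### API

Orientations are given as [roll, pitch, yaw] about the fixed x, y, z axes, in that order (R = Rz(yaw) Ry(pitch) Rx(roll)).
In Python, from station import get_obs, cams, hand_in gives the robot as it stands. The module is installed in compiled form; this text tells all that it offers.
- The arm moves only by the tool step_arm, never from a script. Its argument "plan" is a list of rows, each an object with "grip": the closure, from -1 (fully open) to 1 (shut), so that 0 is half open; "slide": the shift along the tool's x, y, z in m, a list of three; "spin": the turn about the tool's y in degrees. A call has 1 to 20 rows; each row shifts and turns the commanded pose from where the row before left it, along the tool's axes as they then stand; what a row does not reach is not made up. A row lasts 1/12 s, in which the tool goes at most 41.7 mm and 7.16 degrees, less where a joint would pass 70% of its speed; a pose out of reach is approached as far as the arm can. A call is refused whole if a number of a shift passes 0.0417 or a number of a turn 7.16, either way. A call with a gripper value outside its range is refused whole. The fingers move at their own pace and stop on an object; "force" is the grip in N (left out, the last holds). Time passes only in rows, so rows that do not move let the fingers close. It gives the time, the measured TCP pose, the force and the opening at its end, in the units of the state.
- get_obs(): the state, without advancing time (a new reading comes with each control period).
- cams.camera(name): name is "side" or "top"; returns the picture (420x560x3 uint8, blue, green, red); there is no depth.
- cams.calibration(name): a dict with "K" (3x3 intrinsics, pixels), "T" (4x4, takes a point from camera to world coordinates). Camera axes: x right, y up, looking along -z (the intrinsics and any distortion apply to the point x, -y, -z); pixel columns grow to the right and rows downward; lengths in m; the calibration is good to about 2 mm. A picture is of the moment at which its call begins. calibration takes no time and is no camera call.
- hand_in(): hands the job in, once; it reports no verdict.
The state is a dict: "time_s": time; "qpos": joint angles; "joint_vel": joint speeds; "tau": joint torques, N m; "ee_pos": TCP position; "eef_rot": TCP orientation; "force": force on the tool from outside, world axes, zero at the start; "moment": the same for the moment, N m; "grip_width": finger opening in m.
Only numpy, scipy, OpenCV 4.12 (cv2) and the standard library are available. Lean on these libraries where they do the work, as an engineer would, in place of code of your own. Each camera call takes 0.05 s, during which the arm holds its last target.

### The job

Reaching in under the microscope without touching it, gently turn the brass reference disc on its turning seat until its flat lies fully against the red sprung alignment bar and the bar has dropped in. Then swing the steel stage clip by its orange post fully over the disc, and leave the disc seated, aligned and clipped, with nothing else on the bench disturbed.

Things in the scene. Friction and masses are not known exactly. Their poses are not given: they have to be found in the camera images.
- stand: White base plate of the fixed stand, 200 x 250 x 20 mm (x -90..110, y -130..120 mm from its origin). Origin on the bench, under the seat's axis; z up. Its x axis points from the seat to the red bar: to the left and away from the robot, 0.75 to 1.35 rad round from straight ahead; its y axis is 90 degrees further left. A steel column (12 mm radius) at x 85, y 95 mm carries the microscope.
- scope: Microscope over the seat (origin and axes as the stand): black ring light, 36 mm radius, centred on the seat axis, underside 148 mm above the bench, barrel up to 370 mm; an arm at 260-290 mm joins it to the column. Do not touch it: no upright gripper fits under it; one tilted about 40 degrees fits, reaching in roughly along the stand's +x with its body over the stand's -x side (robot's right).
- seat_axis (a point): Centre of the dark turning seat's floor, 34 mm above the bench; axes as the stand's. The seat (80 mm diameter, lip 3 mm high round the disc) turns either way without limit about the vertical, with little friction, and carries the disc. A fingertip pressed on the disc (about 8 to 15 N) and moved in an arc round this axis, 20 to 28 mm out, turns it; it may slip, and take several strokes.
- disc_centre (a point): Centre (half-way up) of the loose brass disc, 70 mm diameter, 10 mm thick, about 0.2 kg, lying in the seat with its top 44 mm above the bench. Its x axis points from the centre to the middle of its flat. A black T on its top shows it: the stem runs from a black dot at the centre along x and the cross stroke runs along the flat.
- disc_flat (a point): Middle of the disc's flat (39 mm long, 29 mm from the disc's centre), 8.5 mm above the disc's underside. Its x axis is the outward normal of the flat.
- bar_face (a point): Middle of the face of the red alignment bar (44 mm long along y, 10 mm high, 37.5 to 47.5 mm above the bench) that touches the disc. Its axes are the stand's: x points away from the disc. Behind it is a blue housing, 50 mm wide, its top 54 mm above the bench.
- bar (a joint): How far the spring-loaded bar is pushed back from its front stop, in m. It is pressed onto the disc's edge with 1 to 2 N: about 0.008 on the round edge, about 0.0025 when it lies fully on the flat, into which it drops and which it squares up over the last few degrees.
- clip (a joint): Angle of the steel stage clip about its upright pivot, rad: near 0 it points along the stand's -x, beside the disc; it swings clockwise (from above); at 1.57 it points along the stand's +y, over the disc; end stop 1.6. It stays where it is left (about 1 N at the post moves it). Its arm is 11 mm wide, 3 mm thick, 54 mm long from the pivot, its underside 3.5 mm above the disc's top.
- clip_post (a point): Half-way up the orange post on the clip (11 mm diameter, 22 mm high, its foot 50.5 mm and its top 72.5 mm above the bench), 32 mm from the clip's pivot. Pushing it sideways swings the clip.
- clip_pivot (a point): The clip's pivot axis, 68 mm from the seat axis along the stand's -y, 47.5 mm above the bench; axes as the stand's.
- sample_jar: Bystander: clear jar with blue lid, 48 mm diameter, 65 mm high, just beyond the bar; origin centre of underside.
- beaker: Bystander: glass beaker, 60 mm diameter, 75 mm high, beside the stand's -y edge; origin centre of underside.
- dish: Bystander: closed culture dish, white with a clear lid, 92 mm diameter, 17 mm high; origin centre of underside.
- driver: Bystander: screwdriver 150 mm long lying on the bench.
- flask: Bystander: steel vacuum flask, 80 mm diameter, 220 mm high; origin centre of underside.
- reagent: Bystander: amber bottle, 56 mm diameter, 100 mm high; origin centre of underside.
- disc: The same brass disc; origin at the centre of its underside, axes as disc_centre.
Mind the look-alikes: they are no part of the job. Of the things that look like the disc, the middle-sized one is meant.

How it is judged:
By the outcome, as a careful person would: the job done as asked, in the order asked, and still so for the second after the job is handed in, with the robot touching nothing.
It also fails if it takes over 64 s, if anything falls off the work surface, if the arm or the gripper's body presses on something with over 40 N, if the wrist force passes 120 N, or if a joint passes its speed limit or range.

## Working session

There is one attempt and no reset: what is moved stays moved. The work goes in short steps, Python scripts to look and compute and a tool call to move; the robot and the scene stay as the last step left them, time stands still between calls to the robot, and variables do not carry over. Pictures are saved under pics/ and viewed, and the job is handed in when it is done.

Besides the shell and the picture viewer there is one more tool, called after "Call:" by a JSON object that holds its "name" and its "arguments". step_arm: Moves the arm, as the interface text tells. Its arguments: {"type":"object","properties":{"plan":{"type":"array","items":{"type":"object","properties":{"grip":{"type":"number"},"slide":{"type":"array","items":{"type":"number"}},"spin":{"type":"number"}}}},"force":{"type":"number"}},"required":["plan"]}

```bash
mkdir -p pics; python3 - <<'E'
from station import get_obs, cams
import cv2
o=get_obs();print(o)
for n in("side","top"):
    im=cams.camera(n);cv2.imwrite(f"pics/{n}0.png",im);c=cams.calibration(n);print(n,c)
E
```

```text
{'time_s': 0.0, 'qpos': array([-1.35564931e+00,  3.00470130e-01,  1.52161180e+00,  2.40595983e-05,
        1.32070419e+00, -6.66201057e-02]), 'joint_vel': array([0.00132879, 0.00018478, 0.00074141, 0.00018779, 0.00071285,
       0.00040232]), 'tau': array([ 2.37617569e-03, -5.31810200e+01, -3.52734303e+01,  7.09101255e-02,
        2.43897020e-02, -1.34877673e-04]), 'ee_pos': array([ 0.15286285, -0.5280422 ,  0.20487387]), 'eef_rot': array([-1.57069362e+00,  1.18925959e-03, -1.28903511e+00]), 'force': array([ 1.23494543, -0.38533515, -0.88751052]), 'moment': array([0.00172308, 0.03744522, 0.00574563]), 'grip_width': 0.09418080194300235}
side {'K': array([[458.10414227,   0.        , 277.13263136],
       [  0.        , 458.10414227, 209.10807081],
       [  0.        ,   0.        ,   1.        ]]), 'T': array([[-0.98552094, -0.12628066,  0.11314448,  0.73688282],
       [ 0.16949192, -0.75175255,  0.63729161,  0.91342702],
       [ 0.00457905,  0.6472413 ,  0.76227143,  1.15923307],
       [ 0.        ,  0.        ,  0.        ,  1.        ]])}
top {'K': array([[432.98759046,   0.        , 277.90022584],
       [  0.        , 432.98759046, 206.95631156],
       [  0.        ,   0.        ,   1.        ]]), 'T': array([[ 2.34821486e-03,  9.80702042e-01, -1.95494220e-01,
         3.30044068e-01],
       [-9.99952742e-01,  4.58503843e-04, -9.71101976e-03,
        -1.49267216e-02],
       [-9.43398206e-03,  1.95507785e-01,  9.80656773e-01,
         1.25195071e+00],
       [ 0.00000000e+00,  0.00000000e+00,  0.00000000e+00,
         1.00000000e+00]])}
```

View pics/side0.png

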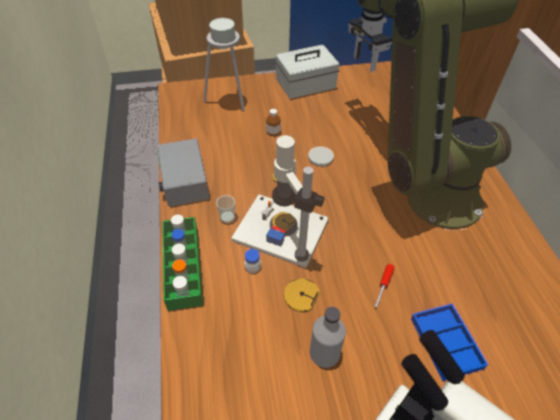

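View pics/top0.png

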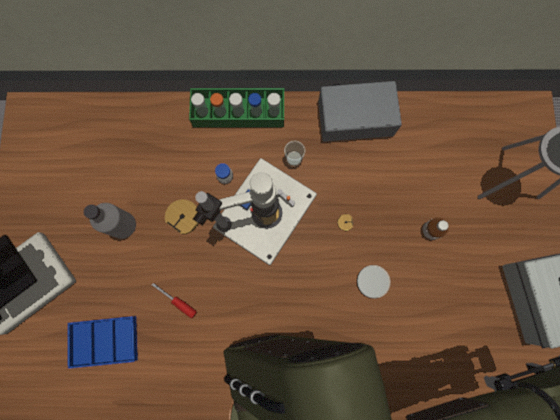

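```bash
python3 - <<'E'
import cv2
a=cv2.imread("pics/side0.png")[180:280,215:345];cv2.imwrite("pics/side0c.png",cv2.resize(a,None,fx=6,fy=6,interpolation=cv2.INTER_CUBIC))
a=cv2.imread("pics/top0.png")[145:275,155:365];cv2.imwrite("pics/top0c.png",cv2.resize(a,None,fx=3.8,fy=3.8,interpolation=cv2.INTER_CUBIC))
E
```

```text
(no output)
```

View pics/side0c.png

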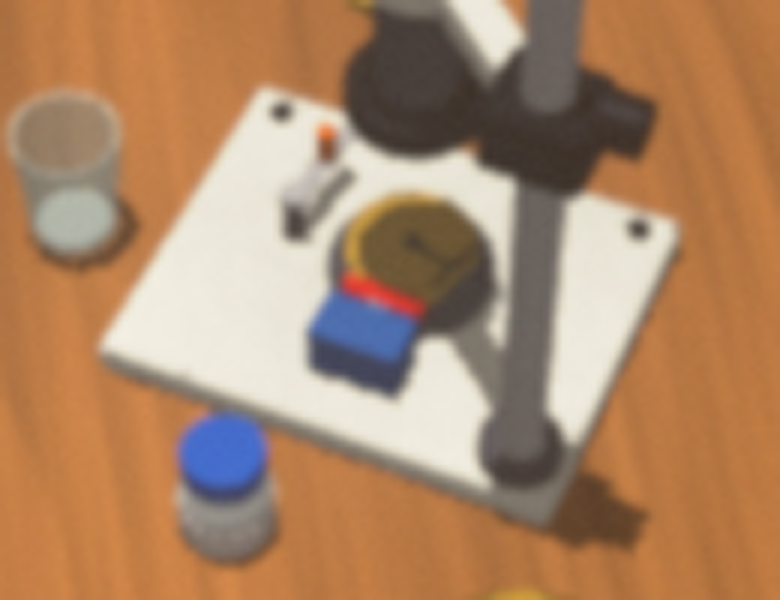

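View pics/top0c.png

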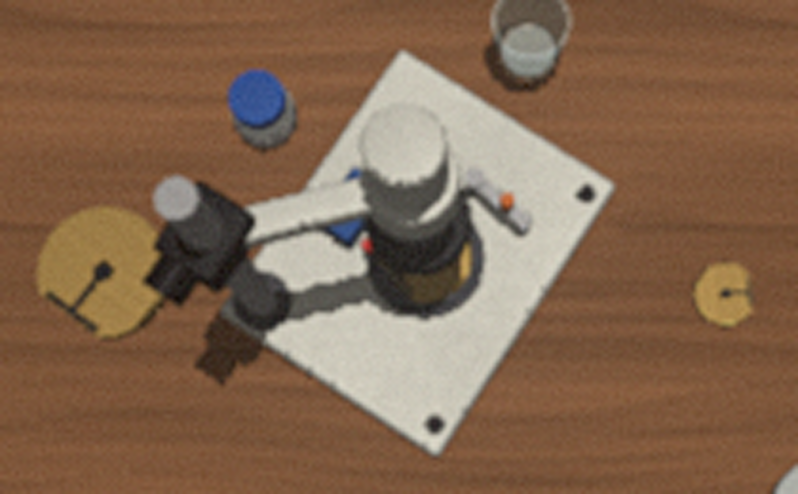

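```bash
cat > h.py <<'E'
import numpy as np, cv2
from station import cams
C={n:cams.calibration(n) for n in("side","top")}
def ray(n,u,v):
    K,T=C[n]["K"],C[n]["T"]
    d=np.array([(u-K[0,2])/K[0,0],-(v-K[1,2])/K[1,1],-1.]);return T[:3,3],T[:3,:3]@d
def onz(n,p,z):
    o,d=ray(n,*p);return o+d*(z-o[2])/d[2]
def proj(n,P):
    K,T=C[n]["K"],C[n]["T"];q=T[:3,:3].T@(np.asarray(P)-T[:3,3]);return np.array([K[0,2]-K[0,0]*q[0]/q[2],K[1,2]+K[1,1]*q[1]/q[2]])
def tri(p1,p2):
    A=[];b=[]
    (o1,d1),(o2,d2)=ray("side",*p1),ray("top",*p2)
    s=np.linalg.lstsq(np.c_[d1,-d2],o2-o1,rcond=None)[0]
    a,b=o1+s[0]*d1,o2+s[1]*d2;return (a+b)/2,np.linalg.norm(a-b)
def rig(src,dst):
    a,b=np.array(src)-np.mean(src,0),np.array(dst)-np.mean(dst,0)
    th=np.arctan2((a[:,0]*b[:,1]-a[:,1]*b[:,0]).sum(),(a*b).sum())
    R=np.array([[np.cos(th),-np.sin(th)],[np.sin(th),np.cos(th)]])
    t=np.mean(dst,0)-R@np.mean(src,0);return th,t,np.linalg.norm((R@np.array(src).T).T+t-dst,axis=1)
E
python3 - <<'E'
from h import *
K={'A':(-.09,-.13),'B':(-.09,.12),'C':(.11,.12),'D':(.11,-.13)}
px={}
for n,roi in(("side",(220,185,115,90)),("top",(215,150,110,120))):
    im=cv2.imread(f"pics/{n}0.png");hs=cv2.cvtColor(im,cv2.COLOR_BGR2HSV)
    m=((hs[...,1]<60)&(hs[...,2]>120)).astype('uint8')*255
    x,y,w,h=roi;mm=np.zeros_like(m);mm[y:y+h,x:x+w]=m[y:y+h,x:x+w]
    cv2.imwrite(f"pics/m_{n}.png",cv2.resize(mm[y-5:y+h+5,x-5:x+w+5],None,fx=4,fy=4,interpolation=0))
    nl,l,s,c=cv2.connectedComponentsWithStats(mm);i=1+s[1:,4].argmax()
    cn=np.vstack(cv2.findContours((l==i).astype('uint8'),0,1)[0]);hull=cv2.convexHull(cn)
    print(n,s[i],cv2.approxPolyDP(hull,3,True).reshape(-1,2).tolist())
E
```

```text
side [ 232  195   76   72 2307] [[258, 195], [300, 209], [307, 261], [304, 266], [233, 240]]
top [ 220  158   97  107 4093] [[260, 158], [316, 194], [270, 264], [225, 235], [220, 199]]
```

```bash
python3 -c "
import cv2,numpy as np
a=cv2.imread('pics/m_side.png');b=cv2.imread('pics/m_top.png');h=max(a.shape[0],b.shape[0])
f=lambda i:cv2.copyMakeBorder(i,0,h-i.shape[0],0,0,0)
i=np.hstack([f(a),f(b)]);cv2.imwrite('pics/mm.png',cv2.resize(i,None,fx=.8,fy=.8))"
```

```text
(no output)
```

View pics/mm.png

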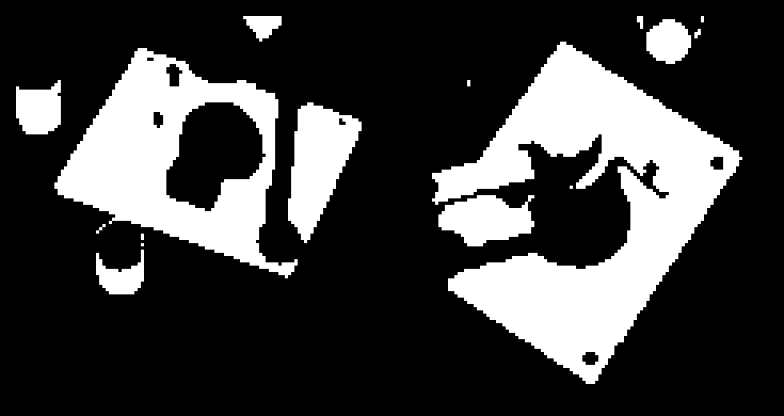

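```bash
python3 - <<'E'
from h import *
def inter(l,m):
    return np.linalg.solve(np.array([[l[1],-l[0]],[m[1],-m[0]]]),[l[1]*l[2]-l[0]*l[3],m[1]*m[2]-m[0]*m[3]])
S={"side":{'AD':((258,195),(233,239)),'CD':((305,266.5),(263,251)),'DC2':((250,246),(233,240)),'BC':((327.5,219),(315,242)),'AB':((259,195),(268,198))},
"top":{'AD':((316,193),(260.5,158)),'AB':((316,194),(270,264)),'BC':((270,264),(228,237)),'CD':((260,158),(242,186))}}
K={'A':(-.09,-.13),'B':(-.09,.12),'C':(.11,.12),'D':(.11,-.13)}
res={}
for n in S:
    im=cv2.imread(f"pics/{n}0.png");im=cv2.GaussianBlur(im,(3,3),0);hs=cv2.cvtColor(im,cv2.COLOR_BGR2HSV)
    # white-ness: blue channel; subpixel via scan normal to edges
    b=im[...,0].astype(np.float32);L={}
    for e,(p,q) in S[n].items():
        p,q=np.array(p,float),np.array(q,float);d=(q-p)/np.linalg.norm(q-p);nn=np.array([-d[1],d[0]]);pts=[]
        for t in np.linspace(.08,.92,40):
            c=p+(q-p)*t;s=np.arange(-4,4.01,.1)
            xy=(c+s[:,None]*nn).astype(np.float32)
            v=cv2.remap(b,xy[:,:1],xy[:,1:],cv2.INTER_LINEAR).ravel()
            g=np.abs(np.gradient(v));i=g.argmax()
            w=g*(abs(s-s[i])<1.2);pts.append(c+nn*(w*s).sum()/w.sum())
        pts=np.array(pts,np.float32)
        l=cv2.fitLine(pts,cv2.DIST_HUBER,0,.01,.01).ravel();L[e]=l
    cs={}
    if n=="side": cs={'A':('AD','AB'),'D':('AD','CD'),'C':('CD','BC')}
    else: cs={'A':('AD','AB'),'B':('AB','BC'),'D':('AD','CD')}
    P={k:inter(L[a],L[c]) for k,(a,c) in cs.items()}
    W={k:onz(n,P[k],.02)[:2] for k in P}
    th,t,r=rig([K[k] for k in P],[W[k] for k in P]);print(n,{k:P[k].round(1).tolist() for k in P},"th",th.round(4),"t",t.round(4),"res",r.round(4))
E
```

```text
side {'A': [252.89999389648438, 201.89999389648438], 'D': [230.10000610351562, 238.39999389648438], 'C': [306.1000061035156, 264.5]} th 1.0499 t [0.5687 0.0384] res [0.0218 0.0158 0.0062]
top {'A': [316.6000061035156, 193.3000030517578], 'B': [269.29998779296875, 264.5], 'D': [260.1000061035156, 157.39999389648438]} th 0.9882 t [0.5579 0.0306] res [0.0008 0.0017 0.0011]
```

```bash
python3 - <<'E'
from h import *
K={'A':(-.09,-.13),'B':(-.09,.12),'C':(.11,.12),'D':(.11,-.13)}
th,t=.9882,np.array([.5579,.0306])
R=np.array([[np.cos(th),-np.sin(th)],[np.sin(th),np.cos(th)]])
for k in K:
  w=R@K[k]+t; print(k,proj("side",[*w,.02]).round(1),proj("side",[*w,0]).round(1))
def col(name,n,lo,hi,roi):
    im=cv2.imread(f"pics/{n}0.png");hs=cv2.cvtColor(im,cv2.COLOR_BGR2HSV)
    m=cv2.inRange(hs,lo,hi);x,y,w,h=roi;M=np.zeros_like(m);M[y:y+h,x:x+w]=m[y:y+h,x:x+w]
    q=cv2.moments(M,True);print(name,n,q['m00'],(q['m10']/q['m00'],q['m01']/q['m00']) if q['m00'] else '')
    return np.array([q['m10']/q['m00'],q['m01']/q['m00']])
a=col("post","side",(3,120,110),(14,255,255),(262,198,16,12))
b=col("post","top",(3,120,110),(14,255,255),(282,190,12,14))
col("redbar","side",(0,150,90),(4,255,255),(265,220,25,18))
im=cv2.imread("pics/side0.png")
for n,u in(("side",a),("top",b)):
    for z in (.061,.07): w=onz(n,u,z);print(n,z,w.round(4),"stand",(R.T@(w[:2]-t)).round(4))
# project features from model
for nm,p in dict(seat=(0,0,.034),disc=(0,0,.044),pivot=(0,-.068,.0475),post=(-.032,-.068,.061),housetop=(.06,0,.054),column=(.085,.095,.02)).items():
    w=R@p[:2]+t
    print(nm,[proj(n,[*w,p[2]]).round(1).tolist() for n in("side","top")])
E
```

```text
A [258.8 193.7] [259.  197.7]
B [329.2 217. ] [328.6 220.9]
C [306.7 264.8] [306.3 268.5]
D [231.4 237.4] [231.9 241.3]
post side 8.0 (268.875, 202.5)
post top 9.0 (288.1111111111111, 197.33333333333334)
redbar side 26.0 (278.46153846153845, 228.6153846153846)
side 0.061 [ 0.5951 -0.0363  0.061 ] stand [-0.0354 -0.0679]
side 0.07 [ 0.5963 -0.0285  0.07  ] stand [-0.0282 -0.0646]
top 0.061 [ 0.5951 -0.0318  0.061 ] stand [-0.0317 -0.0654]
top 0.07 [ 0.5931 -0.0317  0.07  ] stand [-0.0327 -0.0637]
seat [[284.0, 222.5], [266.2, 212.1]]
disc [[284.1, 220.5], [266.1, 211.4]]
pivot [[264.3, 213.0], [279.3, 191.7]]
post [[268.4, 203.2], [288.7, 196.7]]
housetop [[276.4, 232.5], [248.4, 199.3]]
column [[301.9, 255.6], [223.5, 224.0]]
```

```bash
python3 - <<'E'
from h import *
im=cv2.imread("pics/side0.png")[205:245,265:310];cv2.imwrite("pics/s_d.png",cv2.resize(im,None,fx=14,fy=14,interpolation=cv2.INTER_CUBIC))
E
```

```text
(no output)
```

View pics/s_d.png

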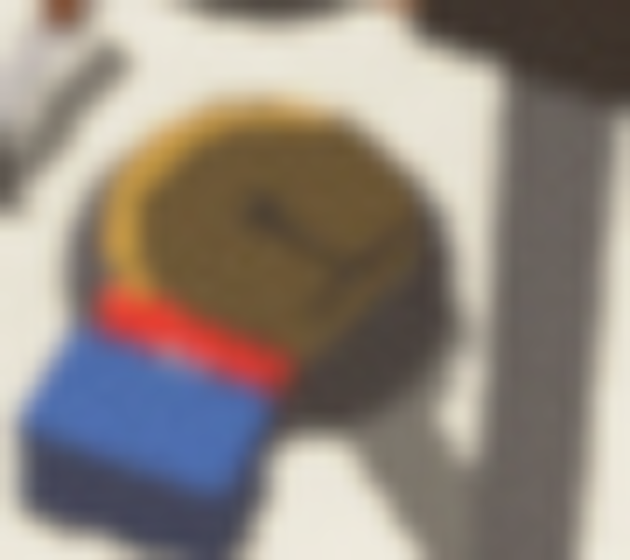

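```bash
python3 - <<'E'
from h import *
th,t=.9882,np.array([.5579,.0306]);R=np.array([[np.cos(th),-np.sin(th)],[np.sin(th),np.cos(th)]])
f=lambda a:R.T@(onz("side",(a[0]/14+265-.46,a[1]/14+205-.46),.044)[:2]-t)
for k,p in dict(dot=(262,208),stem=(350,265),c1=(320,300),c2=(410,225),f1=(310,360),f2=(430,230),bar1=(115,290),bar2=(285,355)).items(): print(k,(f(p)*1000).round(1))
print("stem ang",np.arctan2(*(f((350,265))-f((262,208)))[::-1]));d=f((410,225))-f((320,300));print("cross normal",np.arctan2(d[1],d[0])+np.pi/2)
E
```

```text
dot [-3. -4.]
stem [ 4.1 20.3]
c1 [15.9 18. ]
c2 [-11.8  28.2]
f1 [32.3 22.5]
f2 [-12.3  32.8]
bar1 [ 31.7 -24.6]
bar2 [33.2 17. ]
stem ang 1.286713581347909
cross normal 4.362462528349102
```

Candidates for the disc: a large one on the bench at top (182,216) / side (302,295), a small one at top (346,222), and the middle-sized one in the seat under the scope at side (284,220). I choose the one in the seat. The crop shows its T, with the flat about 73° round from the bar (stand frame), so it has to turn about 73° clockwise. Next I test how the tool answers a small move.

Call:
{"name": "step_arm", "arguments": {"plan": [{"grip": 1, "spin": 5, "slide": [0, 0, 0]}, {"grip": 1, "spin": 0, "slide": [0, 0, 0]}], "force": 10}}

```text
time_s: 0.27
ee_pos: [0.1529, -0.5282, 0.2051]
eef_rot: [-1.571, 0.001, -1.38]
force: [-0.2, -0.6, -1.1]
grip_width: 0.0841
```

Call:
{"name": "step_arm", "arguments": {"plan": [{"grip": 1, "spin": -5.7, "slide": [0, -0.03, 0]}, {"grip": 1, "spin": -5.7, "slide": [0, -0.03, 0]}, {"grip": 1, "spin": -5.7, "slide": [0, -0.03, 0]}, {"grip": 1, "spin": -5.7, "slide": [0, -0.03, 0]}, {"grip": 1, "spin": -5.7, "slide": [0, -0.03, 0]}, {"grip": 1, "spin": -5.7, "slide": [0, -0.03, 0]}, {"grip": 1, "spin": -5.7, "slide": [0, -0.03, 0]}, {"grip": 1, "spin": -5.7, "slide": [0, -0.03, 0]}]}}

```text
time_s: 0.93
ee_pos: [0.1529, -0.5279, 0.4468]
eef_rot: [-1.571, 0.0, -0.573]
force: [-0.5, 0.8, -0.4]
grip_width: 0.0309
```

Call:
{"name": "step_arm", "arguments": {"plan": [{"grip": 1, "slide": [-0.0084, 0, 0.0396]}, {"grip": 1, "slide": [-0.0084, 0, 0.0396]}, {"grip": 1, "slide": [-0.0084, 0, 0.0396]}, {"grip": 1, "slide": [-0.0084, 0, 0.0396]}, {"grip": 1, "slide": [-0.0084, 0, 0.0396]}, {"grip": 1, "slide": [-0.0084, 0, 0.0396]}, {"grip": 1, "slide": [-0.0084, 0, 0.0396]}, {"grip": 1, "slide": [-0.0084, 0, 0.0396]}, {"grip": 1, "slide": [-0.0084, 0, 0.0396]}, {"grip": 1, "slide": [-0.0084, 0, 0.0396]}, {"grip": 1, "slide": [-0.0084, 0, 0.0396]}, {"grip": 1, "slide": [-0.0084, 0, 0.0396]}, {"grip": 1, "slide": [-0.0084, 0, 0.0396]}, {"grip": 1, "slide": [-0.0084, 0, 0.0396]}]}}

```text
schema error: expected keys grip, slide, spin
```

```bash
python3 -c "
from station import get_obs
o=get_obs();print(o['time_s'],o['qpos'].round(3),o['ee_pos'].round(4),o['eef_rot'].round(3))"
```

```text
0.9333 [-1.356  0.256  1.031  0.     1.854 -0.783] [ 0.1529 -0.5279  0.4468] [-1.571  0.    -0.573]
```

Call:
{"name": "step_arm", "arguments": {"plan": [{"grip": 1, "spin": 0, "slide": [-0.0084, 0, 0.0396]}, {"grip": 1, "spin": 0, "slide": [-0.0084, 0, 0.0396]}, {"grip": 1, "spin": 0, "slide": [-0.0084, 0, 0.0396]}, {"grip": 1, "spin": 0, "slide": [-0.0084, 0, 0.0396]}, {"grip": 1, "spin": 0, "slide": [-0.0084, 0, 0.0396]}, {"grip": 1, "spin": 0, "slide": [-0.0084, 0, 0.0396]}, {"grip": 1, "spin": 0, "slide": [-0.0084, 0, 0.0396]}, {"grip": 1, "spin": 0, "slide": [-0.0084, 0, 0.0396]}, {"grip": 1, "spin": 0, "slide": [-0.0084, 0, 0.0396]}, {"grip": 1, "spin": 0, "slide": [-0.0084, 0, 0.0396]}, {"grip": 1, "spin": 0, "slide": [-0.0084, 0, 0.0396]}, {"grip": 1, "spin": 0, "slide": [-0.0084, 0, 0.0396]}, {"grip": 1, "spin": 0, "slide": [-0.0084, 0, 0.0396]}, {"grip": 1, "spin": 0, "slide": [-0.0084, 0, 0.0396]}]}}

```text
time_s: 2.1
ee_pos: [0.3586, 0.002, 0.4456]
eef_rot: [-1.57, -0.001, -0.578]
force: [1.3, -1.0, 0.3]
grip_width: 0.0004
```

```bash
python3 -c "
from station import get_obs
o=get_obs();print(o['time_s'],o['qpos'].round(4),o['ee_pos'].round(4),o['eef_rot'].round(3))"
```

```text
2.1 [-0.0967 -0.2036  1.5051 -0.      1.8394  0.481 ] [0.3586 0.002  0.4456] [-1.57e+00 -1.00e-03 -5.78e-01]
```

```bash
python3 - <<'E'
import numpy as np
D=[(.5485,.2049,.3005,1.5216),(.5485,.4468,.256,1.031),(.3567,.4456,-.2036,1.5051)]
M=[];b=[]
for r,z,q2,q3 in D:
    s=q2+q3
    M+=[[1,0,np.sin(q2),np.sin(s),np.cos(s)],[0,1,np.cos(q2),np.cos(s),-np.sin(s)]];b+=[r,z]
x,res,rk,sv=np.linalg.lstsq(np.array(M),b,rcond=None);print("a,h-Lt,L1,A,B",x,res,rk,sv)
E
```

```text
a,h-Lt,L1,A,B [ 2.21922834e-04 -4.84210222e-02  4.23781605e-01  4.47223580e-01
  4.15642779e-02] [1.05594527e-08] 5 [2.97246163 2.43059543 0.30808256 0.30365416 0.26373659]
```

Call:
{"name": "step_arm", "arguments": {"plan": [{"grip": 1, "spin": 0, "slide": [-0.0322, 0, 0.025]}, {"grip": 1, "spin": 0, "slide": [-0.0322, 0, 0.025]}, {"grip": 1, "spin": 0, "slide": [-0.0322, 0, 0.025]}, {"grip": 1, "spin": 0, "slide": [-0.0322, 0, 0.025]}, {"grip": 1, "spin": 0, "slide": [-0.0322, 0, 0.025]}, {"grip": 1, "spin": 0, "slide": [-0.0322, 0, 0.025]}, {"grip": 1, "spin": 0, "slide": [-0.0322, 0, 0.025]}, {"grip": 1, "spin": 0, "slide": [-0.0322, 0, 0.025]}, {"grip": 1, "spin": 0, "slide": [-0.0322, 0, 0.025]}, {"grip": 1, "spin": 0, "slide": [-0.0322, 0, 0.025]}, {"grip": 1, "spin": 0, "slide": [0, 0, 0.04]}, {"grip": 1, "spin": 0, "slide": [0, 0, 0.04]}, {"grip": 1, "spin": 0, "slide": [0, 0, 0.04]}, {"grip": 1, "spin": 0, "slide": [0, 0, 0.04]}, {"grip": 1, "spin": 0, "slide": [0, 0, 0.04]}]}}

```text
time_s: 3.35
ee_pos: [0.3337, 0.5493, 0.4446]
eef_rot: [-1.572, 0.0, -0.578]
force: [0.2, 0.4, 0.5]
grip_width: 0.0007
```

```bash
cat > o.py <<'E'
from station import get_obs
import numpy as np
from scipy.spatial.transform import Rotation as Ro
o=get_obs();R=Ro.from_euler('xyz',o['eef_rot']).as_matrix()
print(round(o['time_s'],2),"q",o['qpos'].round(4),"p",o['ee_pos'].round(4),"rpy",o['eef_rot'].round(3),"F",o['force'].round(1),"g",round(o['grip_width'],4))
print("tool y",R[:,1].round(3),"tilt deg",np.degrees(np.arccos(-R[2,1])).round(1),"az",np.arctan2(R[1,1],R[0,1]).round(3),"tool x",R[:,0].round(3))
E
python3 o.py
```

```text
3.35 q [0.9679 0.5198 0.676  0.     1.9472 1.5456] p [0.3337 0.5493 0.4446] rpy [-1.572  0.    -0.578] F [0.2 0.4 0.5] g 0.0007
tool y [-0.001 -0.001 -1.   ] tilt deg 0.1 az -2.177 tool x [ 0.838 -0.546 -0.   ]
```

Call:
{"name": "step_arm", "arguments": {"plan": [{"grip": 1, "spin": 0, "slide": [0, 0, 0.03]}, {"grip": 1, "spin": 0, "slide": [0, 0, 0.03]}, {"grip": 1, "spin": 0, "slide": [0, 0, 0.03]}, {"grip": 1, "spin": 0, "slide": [0, 0, 0.03]}, {"grip": 1, "spin": 0, "slide": [0, 0, 0.03]}, {"grip": 1, "spin": 0, "slide": [0, 0, 0.03]}]}}

```text
time_s: 3.85
ee_pos: [0.3923, 0.6349, 0.4036]
eef_rot: [-1.526, 0.001, -0.578]
force: [-0.1, -0.2, 0.0]
grip_width: 0.0004
```

```bash
python3 o.py
```

```text
3.85 q [0.9674 0.8492 0.2363 0.0027 2.0117 1.5465] p [0.3923 0.6349 0.4036] rpy [-1.526e+00  1.000e-03 -5.780e-01] F [-0.1 -0.2  0. ] g 0.0004
tool y [ 0.023  0.038 -0.999] tilt deg 2.5 az 1.023 tool x [ 0.838 -0.546 -0.001]
```

Call:
{"name": "step_arm", "arguments": {"plan": [{"grip": 1, "spin": 0, "slide": [0, -0.02, 0.036]}, {"grip": 1, "spin": 0, "slide": [0, -0.02, 0.036]}, {"grip": 1, "spin": 0, "slide": [0, -0.02, 0.036]}, {"grip": 1, "spin": 0, "slide": [0, -0.02, 0.036]}]}}

```text
time_s: 4.18
ee_pos: [0.4037, 0.6466, 0.4223]
eef_rot: [-1.43, 0.003, -0.58]
force: [-0.9, 0.3, -0.1]
grip_width: 0.0006
```

```bash
python3 o.py
```

```text
4.18 q [0.962  0.8278 0.2348 0.008  1.9379 1.5452] p [0.4037 0.6466 0.4223] rpy [-1.43   0.003 -0.58 ] F [-0.9  0.3 -0.1] g 0.0006
tool y [ 0.074  0.12  -0.99 ] tilt deg 8.1 az 1.015 tool x [ 0.837 -0.548 -0.003]
```

Out-of-reach rows do tilt the tool, at about 1.4° per row, so I'll keep going.

Call:
{"name": "step_arm", "arguments": {"plan": [{"grip": 1, "spin": 0, "slide": [0, -0.02, 0.036]}, {"grip": 1, "spin": 0, "slide": [0, -0.02, 0.036]}, {"grip": 1, "spin": 0, "slide": [0, -0.02, 0.036]}, {"grip": 1, "spin": 0, "slide": [0, -0.02, 0.036]}, {"grip": 1, "spin": 0, "slide": [0, -0.02, 0.036]}, {"grip": 1, "spin": 0, "slide": [0, -0.02, 0.036]}, {"grip": 1, "spin": 0, "slide": [0, -0.02, 0.036]}, {"grip": 1, "spin": 0, "slide": [0, -0.02, 0.036]}]}}

```text
time_s: 4.85
ee_pos: [0.4172, 0.658, 0.4787]
eef_rot: [-1.247, 0.007, -0.579]
force: [0.3, 0.8, 0.5]
grip_width: 0.0004
```

```bash
python3 o.py
```

```text
4.85 q [0.9521 0.7637 0.2356 0.0196 1.8185 1.5405] p [0.4172 0.658  0.4787] rpy [-1.247  0.007 -0.579] F [0.3 0.8 0.5] g 0.0004
tool y [ 0.169  0.27  -0.948] tilt deg 18.6 az 1.012 tool x [ 0.837 -0.548 -0.007]
```

Call:
{"name": "step_arm", "arguments": {"plan": [{"grip": 1, "spin": 0, "slide": [0.002, -0.01, 0.04]}, {"grip": 1, "spin": 0, "slide": [0.002, -0.01, 0.04]}, {"grip": 1, "spin": 0, "slide": [0.002, -0.01, 0.04]}, {"grip": 1, "spin": 0, "slide": [0.002, -0.01, 0.04]}, {"grip": 1, "spin": 0, "slide": [0.002, -0.01, 0.04]}, {"grip": 1, "spin": 0, "slide": [0.002, -0.01, 0.04]}, {"grip": 1, "spin": 0, "slide": [0.002, -0.01, 0.04]}, {"grip": 1, "spin": 0, "slide": [0.002, -0.01, 0.04]}, {"grip": 1, "spin": 0, "slide": [0.002, -0.01, 0.04]}, {"grip": 1, "spin": 0, "slide": [0.002, -0.01, 0.04]}, {"grip": 1, "spin": 0, "slide": [0.002, -0.01, 0.04]}, {"grip": 1, "spin": 0, "slide": [0.002, -0.01, 0.04]}, {"grip": 1, "spin": 0, "slide": [0.002, -0.01, 0.04]}]}}

```text
time_s: 5.93
ee_pos: [0.4649, 0.6837, 0.5527]
eef_rot: [-0.933, 0.006, -0.58]
force: [0.8, 1.1, 0.3]
grip_width: 0.0007
```

```bash
python3 o.py
```

```text
5.93 q [0.9124 0.7124 0.2356 0.0519 1.5571 1.5108] p [0.4649 0.6837 0.5527] rpy [-0.933  0.006 -0.58 ] F [0.8 1.1 0.3] g 0.0007
tool y [ 0.322  0.501 -0.803] tilt deg 36.6 az 0.999 tool x [ 0.837 -0.548 -0.006]
```

Call:
{"name": "step_arm", "arguments": {"plan": [{"grip": 1, "spin": 0, "slide": [0, -0.01, 0.04]}, {"grip": 1, "spin": 0, "slide": [0, -0.01, 0.04]}, {"grip": 1, "spin": 0, "slide": [0, -0.01, 0.04]}, {"grip": 1, "spin": 0, "slide": [0, 0, 0]}]}}

```text
time_s: 6.27
ee_pos: [0.4627, 0.6831, 0.586]
eef_rot: [-0.858, 0.005, -0.58]
force: [-0.9, -0.2, 0.9]
grip_width: 0.0007
```

```bash
python3 o.py
```

```text
6.27 q [0.9131 0.6814 0.2347 0.0549 1.5143 1.5127] p [0.4627 0.6831 0.586 ] rpy [-0.858  0.005 -0.58 ] F [-0.9 -0.2  0.9] g 0.0007
tool y [ 0.355  0.549 -0.756] tilt deg 40.9 az 0.997 tool x [ 0.836 -0.548 -0.005]
```

```bash
cat > go.py <<'E'
import sys
from o import *
th,t=.9882,np.array([.5579,.0306])
Rs=np.array([[np.cos(th),-np.sin(th)],[np.sin(th),np.cos(th)]])
p=o['ee_pos'];s=Rs.T@(p[:2]-t);print("tip in stand mm",(s*1000).round(1),(p[2]*1000).round(1))
def go(sx,sy,z,n):
    d=np.r_[Rs@[sx/1000,sy/1000]+t,z/1000]-p;l=R.T@d
    print("to",sx,sy,z,"dist",np.linalg.norm(d).round(4),"tool",l.round(4),"per row/%d"%n,(l/n).round(4))
a=list(map(float,sys.argv[1:]))
for i in range(0,len(a),4): go(a[i],a[i+1],a[i+2],int(a[i+3]))
E
python3 go.py -160 -10 450 22
```

```text
6.27 q [0.9131 0.6814 0.2347 0.0549 1.5143 1.5127] p [0.4627 0.6831 0.586 ] rpy [-0.858  0.005 -0.58 ] F [-0.9 -0.2  0.9] g 0.0007
tool y [ 0.355  0.549 -0.756] tilt deg 40.9 az 0.997 tool x [ 0.836 -0.548 -0.005]
tip in stand mm [492.5 438.5] 586.0
to -160.0 -10.0 450.0 dist 0.8034 tool [ 0.4477 -0.3265 -0.5817] per row/22 [ 0.0204 -0.0148 -0.0264]
```

Call:
{"name": "step_arm", "arguments": {"plan": [{"grip": 1, "spin": 0, "slide": [0.0204, -0.0148, -0.0264]}, {"grip": 1, "spin": 0, "slide": [0.0204, -0.0148, -0.0264]}, {"grip": 1, "spin": 0, "slide": [0.0204, -0.0148, -0.0264]}, {"grip": 1, "spin": 0, "slide": [0.0204, -0.0148, -0.0264]}, {"grip": 1, "spin": 0, "slide": [0.0204, -0.0148, -0.0264]}, {"grip": 1, "spin": 0, "slide": [0.0204, -0.0148, -0.0264]}, {"grip": 1, "spin": 0, "slide": [0.0204, -0.0148, -0.0264]}, {"grip": 1, "spin": 0, "slide": [0.0204, -0.0148, -0.0264]}, {"grip": 1, "spin": 0, "slide": [0.0204, -0.0148, -0.0264]}, {"grip": 1, "spin": 0, "slide": [0.0204, -0.0148, -0.0264]}, {"grip": 1, "spin": 0, "slide": [0.0204, -0.0148, -0.0264]}]}}

```text
time_s: 7.18
ee_pos: [0.4725, 0.3148, 0.523]
eef_rot: [-0.863, 0.005, -0.579]
force: [0.7, 0.2, 1.3]
grip_width: 0.0003
```

```bash
python3 go.py -160 -10 450 12
```

```text
7.18 q [ 0.328  -0.0724  1.3634  0.4341  1.2867  0.9078] p [0.4725 0.3148 0.523 ] rpy [-0.863  0.005 -0.579] F [0.7 0.2 1.3] g 0.0003
tool y [ 0.353  0.546 -0.76 ] tilt deg 40.6 az 0.998 tool x [ 0.837 -0.547 -0.005]
tip in stand mm [190.4 227.7] 523.0
to -160.0 -10.0 450.0 dist 0.4296 tool [ 0.2368 -0.1739 -0.3135] per row/12 [ 0.0197 -0.0145 -0.0261]
```

Call:
{"name": "step_arm", "arguments": {"plan": [{"grip": 1, "spin": 0, "slide": [0.0197, -0.0145, -0.0261]}, {"grip": 1, "spin": 0, "slide": [0.0197, -0.0145, -0.0261]}, {"grip": 1, "spin": 0, "slide": [0.0197, -0.0145, -0.0261]}, {"grip": 1, "spin": 0, "slide": [0.0197, -0.0145, -0.0261]}, {"grip": 1, "spin": 0, "slide": [0.0197, -0.0145, -0.0261]}, {"grip": 1, "spin": 0, "slide": [0.0197, -0.0145, -0.0261]}, {"grip": 1, "spin": 0, "slide": [0.0197, -0.0145, -0.0261]}, {"grip": 1, "spin": 0, "slide": [0.0197, -0.0145, -0.0261]}, {"grip": 1, "spin": 0, "slide": [0.0197, -0.0145, -0.0261]}, {"grip": 1, "spin": 0, "slide": [0.0197, -0.0145, -0.0261]}, {"grip": 1, "spin": 0, "slide": [0.0197, -0.0145, -0.0261]}, {"grip": 1, "spin": 0, "slide": [0.0197, -0.0145, -0.0261]}, {"grip": 1, "spin": 0, "slide": [0, 0, 0]}]}}

```text
time_s: 8.27
ee_pos: [0.4784, -0.1112, 0.4482]
eef_rot: [-0.864, 0.009, -0.583]
force: [0.2, 0.8, -0.9]
grip_width: 0.0004
```

```bash
python3 go.py -150 -25 130 8 -70 -14 60 3 -160 -20 90 10
```

```text
8.27 q [-0.6738  0.0276  1.4327  0.7125  1.7203  0.0095] p [ 0.4784 -0.1112  0.4482] rpy [-0.864  0.009 -0.583] F [ 0.2  0.8 -0.9] g 0.0004
tool y [ 0.352  0.546 -0.76 ] tilt deg 40.5 az 0.998 tool x [ 0.835 -0.551 -0.009]
tip in stand mm [-162.2  -11.6] 448.2
to -150.0 -25.0 130.0 dist 0.3187 tool [ 0.0163  0.2497 -0.1974] per row/8 [ 0.002   0.0312 -0.0247]
to -70.0 -14.0 60.0 dist 0.399 tool [ 0.0058  0.355  -0.1821] per row/3 [ 0.0019  0.1183 -0.0607]
to -160.0 -20.0 90.0 dist 0.3583 tool [ 0.0116  0.2737 -0.231 ] per row/10 [ 0.0012  0.0274 -0.0231]
```

Call:
{"name": "step_arm", "arguments": {"plan": [{"grip": 1, "spin": 0, "slide": [0.002, 0.025, -0.0197]}, {"grip": 1, "spin": 0, "slide": [0.002, 0.025, -0.0197]}, {"grip": 1, "spin": 0, "slide": [0.002, 0.025, -0.0197]}, {"grip": 1, "spin": 0, "slide": [0.002, 0.025, -0.0197]}, {"grip": 1, "spin": 0, "slide": [0.002, 0.025, -0.0197]}, {"grip": 1, "spin": 0, "slide": [0.002, 0.025, -0.0197]}, {"grip": 1, "spin": 0, "slide": [0.002, 0.025, -0.0197]}, {"grip": 1, "spin": 0, "slide": [0.002, 0.025, -0.0197]}, {"grip": 1, "spin": 0, "slide": [0, 0.025, -0.0197]}, {"grip": 1, "spin": 0, "slide": [0, 0.025, -0.0197]}, {"grip": 1, "spin": 0, "slide": [0, 0, 0]}]}}

```text
time_s: 9.18
ee_pos: [0.4955, -0.1021, 0.1278]
eef_rot: [-0.863, 0.013, -0.579]
force: [-0.6, 0.8, -0.5]
grip_width: 0.0003
```

```bash
python3 go.py -22 -17 56 6; python3 - <<'E'
from h import *
for n in("side","top"):
    im=cams.camera(n);cv2.imwrite(f"pics/{n}1.png",im)
a=cv2.imread("pics/side1.png")[150:290,200:360];b=cv2.imread("pics/top1.png")[130:290,190:370]
cv2.imwrite("pics/c1.png",np.hstack([cv2.resize(a,(457,400),interpolation=2),cv2.resize(b,(343,400)[:2] if 0 else (343,305),interpolation=2) if 0 else cv2.resize(b,(343,400),interpolation=2)]))
E
```

```text
9.18 q [-0.6356  0.3115  1.8739  0.7856  1.1593 -0.4553] p [ 0.4955 -0.1021  0.1278] rpy [-0.863  0.013 -0.579] F [-0.6  0.8 -0.5] g 0.0003
tool y [ 0.347  0.549 -0.76 ] tilt deg 40.5 az 1.007 tool x [ 0.837 -0.547 -0.013]
tip in stand mm [-145.1  -20.9] 127.8
to -22.0 -17.0 56.0 dist 0.1426 tool [-0.0025  0.1346  0.0469] per row/6 [-0.0004  0.0224  0.0078]
```

View pics/c1.png

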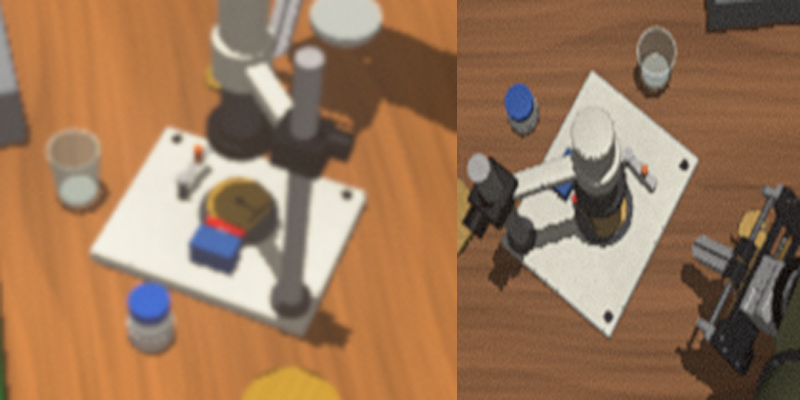

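```bash
python3 - <<'E'
from h import *
p=[.4955,-.1021,.1278]
print(proj("side",p),proj("top",p))
b=cv2.imread("pics/top1.png");u,v=proj("top",p);b=b[170:300,270:400]
b=cv2.resize(b,None,fx=4.5,fy=4.5,interpolation=2);cv2.drawMarker(b,(int((u-270)*4.5),int((v-170)*4.5)),(0,255,0),0,10,1)
cv2.imwrite("pics/c2.png",b)
E
```

```text
[296.27595868 169.49216515] [315.38424194 228.93483361]
```

View pics/c2.png

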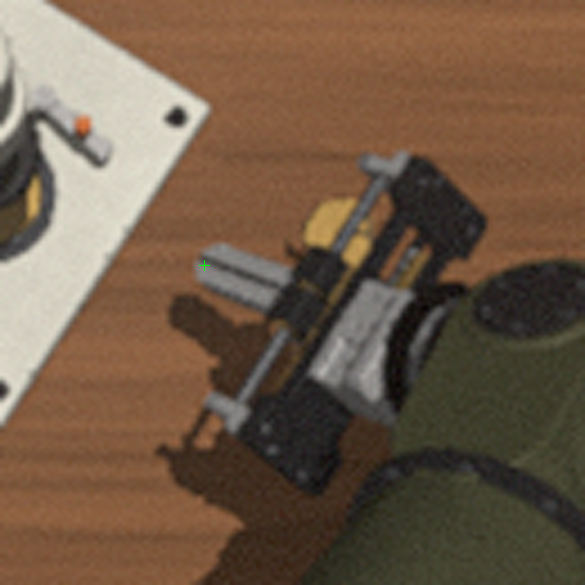

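Both views agree: the closed fingertip lies where the TCP is measured (top (315,229)), and the disc, clip and bystanders are unchanged. I now reach in to just above the disc.

```bash
python3 go.py -60 -18 80 4 -16 -17 58 5
```

```text
9.28 q [-0.6361  0.305   1.8678  0.7846  1.1639 -0.4512] p [ 0.4975 -0.1036  0.1331] rpy [-0.863  0.006 -0.579] F [-0.5  0.4  0.5] g 0.0007
tool y [ 0.352  0.547 -0.76 ] tilt deg 40.6 az 0.999 tool x [ 0.837 -0.547 -0.006]
tip in stand mm [-145.3  -23.4] 133.1
to -60.0 -18.0 80.0 dist 0.1006 tool [-0.0047  0.0958  0.0303] per row/4 [-0.0012  0.024   0.0076]
to -16.0 -17.0 58.0 dist 0.1496 tool [-0.0054  0.1411  0.0494] per row/5 [-0.0011  0.0282  0.0099]
```

Call:
{"name": "step_arm", "arguments": {"plan": [{"grip": 1, "spin": 0, "slide": [-0.0012, 0.024, 0.0076]}, {"grip": 1, "spin": 0, "slide": [-0.0012, 0.024, 0.0076]}, {"grip": 1, "spin": 0, "slide": [-0.0012, 0.024, 0.0076]}, {"grip": 1, "spin": 0, "slide": [-0.0012, 0.024, 0.0076]}, {"grip": 1, "spin": 0, "slide": [0, 0.015, 0.006]}, {"grip": 1, "spin": 0, "slide": [0, 0.015, 0.006]}, {"grip": 1, "spin": 0, "slide": [0, 0.015, 0.006]}, {"grip": 1, "spin": 0, "slide": [0, 0, 0]}, {"grip": 1, "spin": 0, "slide": [0, 0, 0]}]}}

```text
time_s: 10.03
ee_pos: [0.5642, 0.0066, 0.0588]
eef_rot: [-0.862, 0.003, -0.578]
force: [0.4, -0.2, 0.8]
grip_width: 0.0005
```

```bash
python3 go.py -16 -17 53 1; python3 - <<'E'
from h import *
im=cams.camera("side");cv2.imwrite("pics/side2.png",im)
cv2.imwrite("pics/c3.png",cv2.resize(im[185:255,245:320],None,fx=8,fy=8,interpolation=2))
E
```

```text
10.03 q [-0.3677  0.464   1.8612  0.9436  0.9054 -0.4312] p [0.5642 0.0066 0.0588] rpy [-0.862  0.003 -0.578] F [ 0.4 -0.2  0.8] g 0.0005
tool y [ 0.354  0.546 -0.759] tilt deg 40.6 az 0.996 tool x [ 0.838 -0.546 -0.003]
tip in stand mm [-16.6 -18.5] 58.8
to -16.0 -17.0 53.0 dist 0.006 tool [-0.0015  0.0048 -0.0033] per row/1 [-0.0015  0.0048 -0.0033]
```

View pics/c3.png

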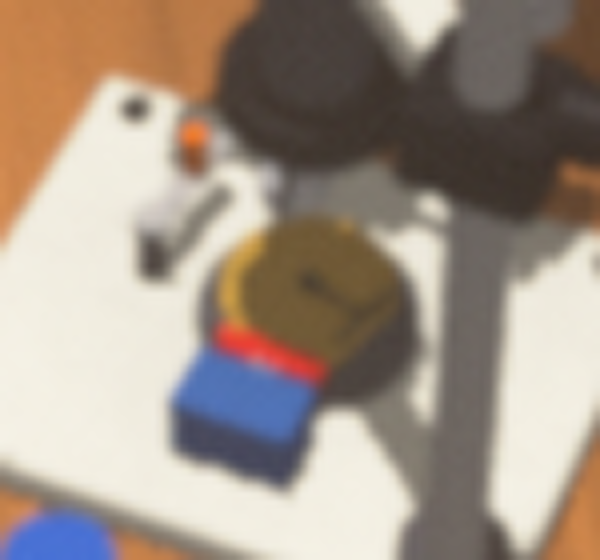

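Call:
{"name": "step_arm", "arguments": {"plan": [{"grip": 1, "spin": 0, "slide": [0, 0.0015, -0.0013]}, {"grip": 1, "spin": 0, "slide": [0, 0.0015, -0.0013]}, {"grip": 1, "spin": 0, "slide": [0, 0.0015, -0.0013]}, {"grip": 1, "spin": 0, "slide": [0, 0, 0]}]}}

```text
time_s: 10.42
ee_pos: [0.5632, 0.006, 0.0507]
eef_rot: [-0.863, 0.005, -0.58]
force: [-0.2, 0.5, 0.2]
grip_width: 0.0003
```

Call:
{"name": "step_arm", "arguments": {"plan": [{"grip": 1, "spin": 0, "slide": [0, 0.00076, -0.00065]}, {"grip": 1, "spin": 0, "slide": [0, 0.00076, -0.00065]}, {"grip": 1, "spin": 0, "slide": [0, 0, 0]}]}}

```text
time_s: 10.67
ee_pos: [0.5635, 0.0063, 0.0491]
eef_rot: [-0.863, 0.005, -0.58]
force: [-0.5, -1.3, 3.3]
grip_width: 0.0004
```

Call:
{"name": "step_arm", "arguments": {"plan": [{"grip": 1, "spin": 0, "slide": [0, 0.00076, -0.00065]}, {"grip": 1, "spin": 0, "slide": [0, 0, 0]}]}}

```text
time_s: 10.83
ee_pos: [0.5639, 0.0062, 0.0486]
eef_rot: [-0.862, 0.004, -0.58]
force: [-1.3, -3.0, 7.9]
grip_width: 0.0003
```

Call:
{"name": "step_arm", "arguments": {"plan": [{"grip": 1, "spin": 0, "slide": [0, 0.00076, -0.00065]}, {"grip": 1, "spin": 0, "slide": [0, 0, 0]}]}}

```text
time_s: 11.0
ee_pos: [0.5644, 0.0061, 0.0482]
eef_rot: [-0.862, 0.003, -0.58]
force: [-0.4, -2.2, 13.5]
grip_width: 0.0004
```

```bash
python3 go.py
```

```text
11.0 q [-0.3686  0.4844  1.8637  0.9595  0.8918 -0.4548] p [0.5644 0.0061 0.0482] rpy [-0.862  0.003 -0.58 ] F [-0.4 -2.2 13.5] g 0.0004
tool y [ 0.355  0.546 -0.759] tilt deg 40.6 az 0.994 tool x [ 0.836 -0.548 -0.003]
tip in stand mm [-16.9 -18.8] 48.2
```

Call:
{"name": "step_arm", "arguments": {"plan": [{"grip": 1, "spin": 0, "slide": [-0.0023, -0.0005, -0.0006]}, {"grip": 1, "spin": 0, "slide": [-0.0023, -0.0005, -0.0006]}, {"grip": 1, "spin": 0, "slide": [-0.0023, -0.0005, -0.0006]}, {"grip": 1, "spin": 0, "slide": [-0.0024, -0.0003, -0.0003]}, {"grip": 1, "spin": 0, "slide": [-0.0024, -0.0003, -0.0003]}, {"grip": 1, "spin": 0, "slide": [-0.0024, -0.0003, -0.0003]}]}}

```text
time_s: 11.5
ee_pos: [0.5507, 0.0104, 0.0484]
eef_rot: [-0.862, 0.002, -0.581]
force: [0.7, -3.9, 11.6]
grip_width: 0.0006
```

```bash
python3 go.py; cat > look.py <<'E'
import sys
from h import *
n=sys.argv[1]
im=cams.camera("side");cv2.imwrite(f"pics/side{n}.png",im)
cv2.imwrite(f"pics/d{n}.png",cv2.resize(im[195:245,255:315],None,fx=10,fy=10,interpolation=2))
E
python3 look.py 3
```

```text
11.5 q [-0.3702  0.4599  1.9037  0.9693  0.8826 -0.4722] p [0.5507 0.0104 0.0484] rpy [-0.862  0.002 -0.581] F [ 0.7 -3.9 11.6] g 0.0006
tool y [ 0.356  0.545 -0.759] tilt deg 40.6 az 0.993 tool x [ 0.836 -0.549 -0.002]
tip in stand mm [-20.8  -5.1] 48.4
```

View pics/d3.png

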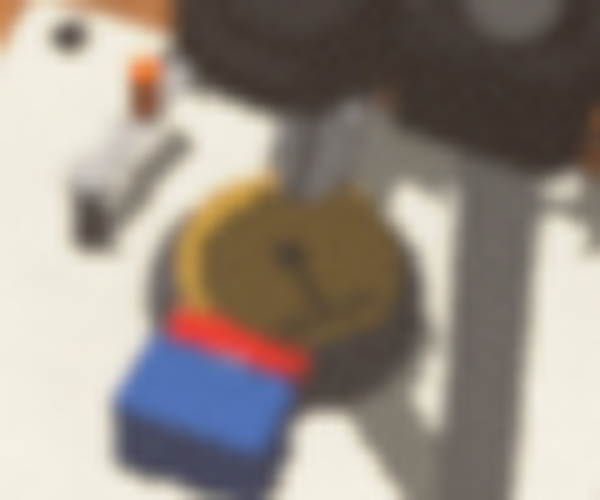

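```bash
cat > ang.py <<'E'
import sys
from h import *
th,t=.9882,np.array([.5579,.0306]);R=np.array([[np.cos(th),-np.sin(th)],[np.sin(th),np.cos(th)]])
a=list(map(float,sys.argv[1:]))
f=lambda x,y:R.T@(onz("side",(x/10+255-.45,y/10+195-.45),.044)[:2]-t)*1000
P=[f(a[i],a[i+1]) for i in range(0,len(a),2)];print([p.round(1).tolist() for p in P])
d=P[1]-P[0];print("stem deg",np.degrees(np.arctan2(d[1],d[0])))
if len(P)>3: d=P[3]-P[2];print("cross normal",(np.degrees(np.arctan2(d[1],d[0]))+90+90)%180-90)
E
python3 ang.py 288 250 330 315 285 330 365 295
```

```text
[[-2.5, -3.5], [16.0, 18.6], [27.1, 8.2], [4.4, 25.5]]
stem deg 49.922716629715204
cross normal 52.69325587447577
```

Call:
{"name": "step_arm", "arguments": {"plan": [{"grip": 1, "spin": 0, "slide": [-0.0025, 0, 0]}, {"grip": 1, "spin": 0, "slide": [-0.0025, 0, 0]}, {"grip": 1, "spin": 0, "slide": [-0.0025, 0, 0]}, {"grip": 1, "spin": 0, "slide": [-0.0023, 0.0003, 0.0004]}, {"grip": 1, "spin": 0, "slide": [-0.0023, 0.0003, 0.0004]}, {"grip": 1, "spin": 0, "slide": [-0.0023, 0.0003, 0.0004]}]}}

```text
time_s: 12.05
ee_pos: [0.5393, 0.0201, 0.0484]
eef_rot: [-0.862, 0.003, -0.58]
force: [2.2, -1.4, 9.5]
grip_width: 0.0001
```

```bash
python3 go.py; python3 look.py 4
```

```text
12.05 q [-0.3599  0.4379  1.9401  0.9831  0.8696 -0.4822] p [0.5393 0.0201 0.0484] rpy [-0.862  0.003 -0.58 ] F [ 2.2 -1.4  9.5] g 0.0001
tool y [ 0.355  0.546 -0.759] tilt deg 40.6 az 0.994 tool x [ 0.836 -0.548 -0.003]
tip in stand mm [-19.    9.8] 48.4
```

View pics/d4.png

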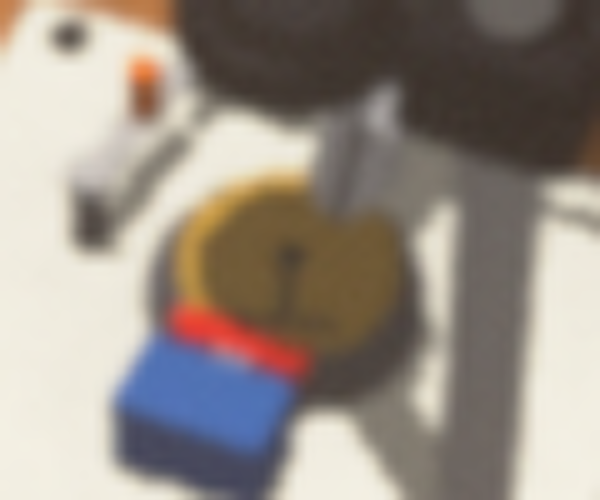

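```bash
python3 ang.py 288 250 287 320 250 320 335 327
```

```text
[[-2.5, -3.5], [23.2, 7.2], [27.9, -3.3], [19.8, 21.8]]
stem deg 22.482738633452396
cross normal 17.849645343552368
```

Call:
{"name": "step_arm", "arguments": {"plan": [{"grip": 1, "spin": 0, "slide": [-0.0023, 0.0007, 0.0007]}, {"grip": 1, "spin": 0, "slide": [-0.0021, 0.0008, 0.0009]}, {"grip": 1, "spin": 0, "slide": [-0.0019, 0.0009, 0.001]}, {"grip": 1, "spin": 0, "slide": [0, 0, 0]}]}}

```text
time_s: 12.43
ee_pos: [0.5357, 0.0269, 0.0483]
eef_rot: [-0.862, 0.004, -0.58]
force: [-1.6, -0.3, 11.3]
grip_width: 0.0003
```

```bash
python3 go.py; python3 look.py 5
```

```text
12.43 q [-0.3488  0.4298  1.9539  0.9912  0.861  -0.4828] p [0.5357 0.0269 0.0483] rpy [-0.862  0.004 -0.58 ] F [-1.6 -0.3 11.3] g 0.0003
tool y [ 0.354  0.546 -0.759] tilt deg 40.6 az 0.995 tool x [ 0.837 -0.548 -0.004]
tip in stand mm [-15.3  16.5] 48.3
```

View pics/d5.png

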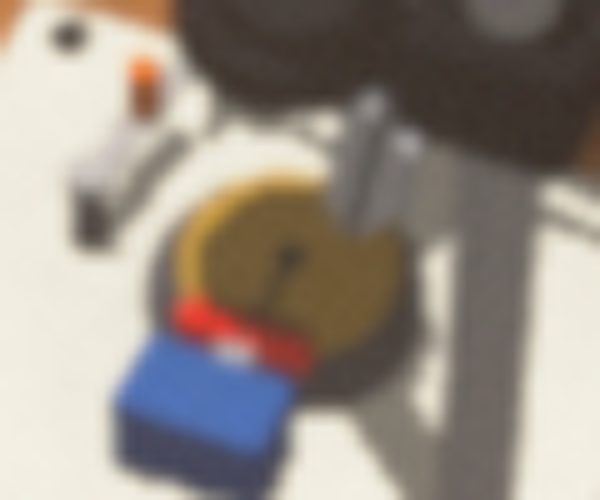

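```bash
python3 ang.py 288 253 265 315; python3 - <<'E'
from h import *
th,t=.9882,np.array([.5579,.0306]);R=np.array([[np.cos(th),-np.sin(th)],[np.sin(th),np.cos(th)]])
c=lambda x,y,z:((proj("side",[*(R@[x/1000,y/1000]+t),z/1000])-[255,195]+.45)*10).round()
for x in(35,29): print(x,[c(x,y,47.5) for y in(-22,22)], [c(x,y,44) for y in(-22,22)])
print("housing front?",[c(47,y,54) for y in(-25,25)])
for a in(0,5,10): print(a,c(0,0,44),c(26*np.cos(np.radians(a)),26*np.sin(np.radians(a)),44))
E
```

```text
[[-1.4, -3.0], [24.2, 0.2]]
stem deg 7.0860115565047765
35 [array([185., 310.]), array([317., 356.])] [array([185., 317.]), array([316., 363.])]
29 [array([193., 296.]), array([324., 342.])] [array([193., 303.]), array([324., 349.])]
housing front? [array([160., 322.]), array([311., 375.])]
0 [295. 259.] [262. 319.]
5 [295. 259.] [269. 321.]
10 [295. 259.] [276. 323.]
```

Call:
{"name": "step_arm", "arguments": {"plan": [{"grip": 1, "spin": 0, "slide": [-0.0017, 0.0011, 0.0013]}, {"grip": 1, "spin": 0, "slide": [0, 0, 0]}]}}

```text
time_s: 12.65
ee_pos: [0.5352, 0.029, 0.0482]
eef_rot: [-0.862, 0.004, -0.58]
force: [-1.2, -2.3, 12.1]
grip_width: 0.0006
```

```bash
python3 go.py; python3 look.py 6
```

```text
12.65 q [-0.3445  0.4282  1.9567  0.9935  0.8576 -0.4817] p [0.5352 0.029  0.0482] rpy [-0.862  0.004 -0.58 ] F [-1.2 -2.3 12.1] g 0.0006
tool y [ 0.354  0.546 -0.759] tilt deg 40.6 az 0.995 tool x [ 0.837 -0.548 -0.004]
tip in stand mm [-13.8  18.1] 48.2
```

View pics/d6.png

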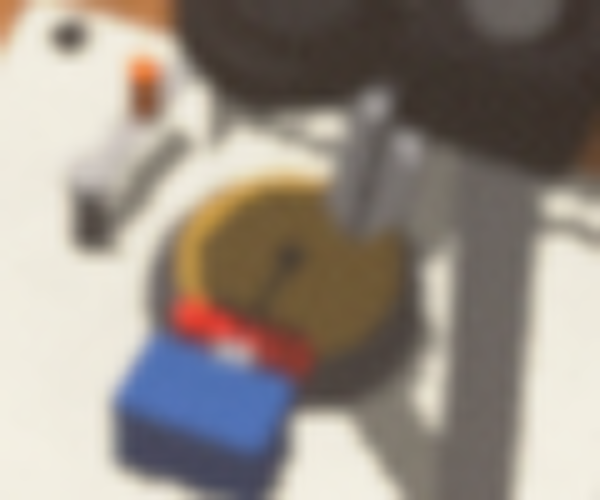

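Call:
{"name": "step_arm", "arguments": {"plan": [{"grip": 1, "spin": 0, "slide": [-0.0005, 0.0003, 0.0003]}, {"grip": 1, "spin": 0, "slide": [0, -0.0008, 0.0007]}, {"grip": 1, "spin": 0, "slide": [0, -0.0008, 0.0007]}, {"grip": 1, "spin": 0, "slide": [0, -0.0015, 0.0013]}, {"grip": 1, "spin": 0, "slide": [0, -0.0023, 0.002]}, {"grip": 1, "spin": 0, "slide": [0, -0.0023, 0.002]}, {"grip": 1, "spin": 0, "slide": [0, 0, 0]}, {"grip": 1, "spin": 0, "slide": [0, 0, 0]}]}}

```text
time_s: 13.37
ee_pos: [0.5344, 0.0297, 0.0574]
eef_rot: [-0.863, 0.005, -0.579]
force: [-0.8, 0.4, 0.2]
grip_width: 0.0004
```

```bash
python3 go.py; python3 look.py 7
```

```text
13.37 q [-0.3433  0.4078  1.9562  0.9766  0.8691 -0.4559] p [0.5344 0.0297 0.0574] rpy [-0.863  0.005 -0.579] F [-0.8  0.4  0.2] g 0.0004
tool y [ 0.353  0.546 -0.76 ] tilt deg 40.5 az 0.997 tool x [ 0.837 -0.547 -0.005]
tip in stand mm [-13.7  19.2] 57.4
```

View pics/d7.png

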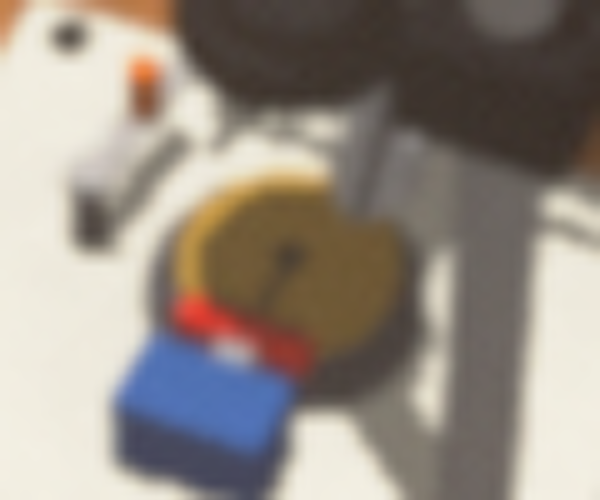

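```bash
python3 - <<'E'
from h import *
th,t=.9882,np.array([.5579,.0306]);R=np.array([[np.cos(th),-np.sin(th)],[np.sin(th),np.cos(th)]])
for n in("side0","side2","side4","side5","side6","side7"):
    im=cv2.imread(f"pics/{n}.png").astype(np.float32)
    red=im[...,2]-(im[...,1])
    o=[]
    for y in(-16,-12,-8,-4,0,4,8,12,16):
        xs=np.arange(10,55,.25);P=np.array([proj("side",[*(R@[x/1000,y/1000]+t),.0475]) for x in xs],np.float32)
        v=cv2.remap(red,P[:,:1],P[:,1:],1).ravel()
        k=v.argmax();h=(v[k]+v[xs<22].mean())/2;i=k
        while i>0 and v[i]>h:i-=1
        o.append(xs[i])
    print(n,o)
E
```

```text
side0 [np.float64(32.25), np.float64(32.25), np.float64(33.0), np.float64(33.5), np.float64(34.0), np.float64(34.5), np.float64(34.75), np.float64(35.0), np.float64(35.0)]
side2 [np.float64(32.25), np.float64(32.25), np.float64(32.75), np.float64(33.5), np.float64(34.0), np.float64(34.5), np.float64(34.75), np.float64(35.0), np.float64(35.0)]
side4 [np.float64(31.75), np.float64(32.0), np.float64(32.5), np.float64(33.25), np.float64(33.5), np.float64(33.75), np.float64(34.25), np.float64(34.75), np.float64(34.5)]
side5 [np.float64(29.25), np.float64(30.25), np.float64(30.75), np.float64(30.75), np.float64(30.5), np.float64(30.75), np.float64(31.0), np.float64(31.25), np.float64(31.25)]
side6 [np.float64(29.75), np.float64(30.5), np.float64(30.75), np.float64(30.75), np.float64(30.75), np.float64(31.0), np.float64(31.0), np.float64(31.0), np.float64(30.5)]
side7 [np.float64(29.0), np.float64(29.5), np.float64(30.0), np.float64(29.75), np.float64(29.25), np.float64(29.25), np.float64(30.25), np.float64(30.0), np.float64(30.5)]
```

```bash
cat > rect.py <<'E'
import sys
from h import *
th,t=.9882,np.array([.5579,.0306]);R=np.array([[np.cos(th),-np.sin(th)],[np.sin(th),np.cos(th)]])
def rectify(im,z,s=8,r=45):
    g=np.array([[proj("side",[*(R@[x/1000,y/1000]+t),z]) for y in np.arange(r,-r,-1/s)] for x in np.arange(r,-r,-1/s)],np.float32)
    return cv2.remap(im,g[...,0],g[...,1],cv2.INTER_CUBIC)  # rows: x from +r down ; cols: y from +r
if __name__=="__main__":
    n=sys.argv[1];N=int(sys.argv[2])
    im=np.mean([cams.camera("side").astype(float) for _ in range(N)],0).astype('uint8') if N else cv2.imread(f"pics/side{n}.png")
    if N: cv2.imwrite(f"pics/side{n}.png",im)
    q=rectify(im,.044,6);cv2.imwrite(f"pics/r{n}.png",q)
    gr=cv2.cvtColor(q,cv2.COLOR_BGR2GRAY).astype(float)
    pts=[]
    for x in np.arange(5,21,.5):
        i=int((45-x)*6);row=gr[i];ys=45-np.arange(len(row))/6
        w=(ys>-14)&(ys<14 if len(sys.argv)<4 else ys<float(sys.argv[3]));yy=ys[w];v=np.median(row[w])-row[w]
        k=v.argmax();m=abs(yy-yy[k])<4;vv=np.clip(v[m],0,None);pts.append((x,(vv*yy[m]).sum()/vv.sum()))
    pts=np.array(pts);l=cv2.fitLine(pts.astype(np.float32),cv2.DIST_HUBER,0,.01,.01).ravel()
    print(pts[::3].round(1).tolist(),"stem deg",np.degrees(np.arctan2(l[1],l[0])))
E
python3 rect.py 6 0; python3 rect.py 5 0;python3 rect.py 8 6
```

```text
[[5.0, -0.8], [6.5, -0.9], [8.0, -1.7], [9.5, -1.4], [11.0, -1.8], [12.5, -2.1], [14.0, -2.2], [15.5, -2.1], [17.0, -2.2], [18.5, -2.3], [20.0, -2.6]] stem deg -5.768456
[[5.0, -1.2], [6.5, -1.0], [8.0, -1.0], [9.5, -0.9], [11.0, -1.0], [12.5, -0.8], [14.0, -0.7], [15.5, -0.4], [17.0, -0.3], [18.5, -0.4], [20.0, -0.1]] stem deg 4.2910542
[[5.0, -1.3], [6.5, -1.5], [8.0, -1.1], [9.5, -1.5], [11.0, -1.8], [12.5, -1.7], [14.0, -1.7], [15.5, -1.9], [17.0, -1.6], [18.5, -1.5], [20.0, -1.4]] stem deg -1.4764284
```

View pics/r8.png

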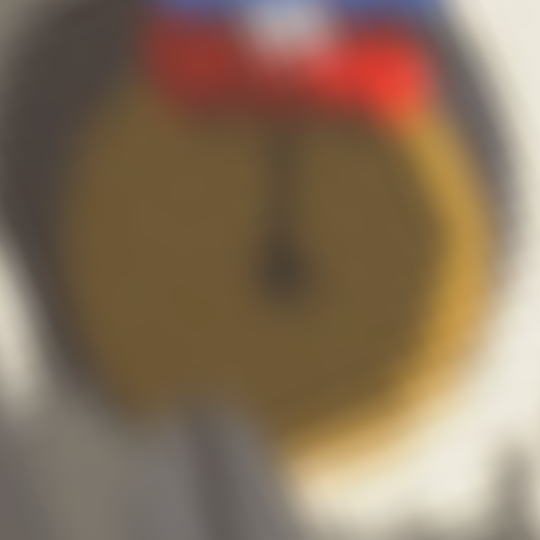

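```bash
python3 - <<'E'
from h import *
th,t=.9882,np.array([.5579,.0306]);R=np.array([[np.cos(th),-np.sin(th)],[np.sin(th),np.cos(th)]])
# beaker: bottom disc px top view (294,160), side (228,216)
for n,p in(("top",(293.8,158.5)),("side",(227.5,216))): 
    w=onz(n,p,.005);print(n,w,(R.T@(w[:2]-t)*1000).round())
E
python3 go.py -60 10 80 3 -70 -104 80 6
```

```text
top [ 0.72700475 -0.04997337  0.005     ] [  26. -186.]
side [ 0.73020427 -0.04931712  0.005     ] [  28. -188.]
13.72 q [-0.3434  0.4082  1.9562  0.9767  0.869  -0.456 ] p [0.5343 0.0297 0.0572] rpy [-0.863  0.005 -0.579] F [-1.7  0.   0.3] g 0.0003
tool y [ 0.352  0.546 -0.76 ] tilt deg 40.5 az 0.998 tool x [ 0.837 -0.548 -0.005]
tip in stand mm [-13.7  19.2] 57.2
to -60.0 10.0 80.0 dist 0.0524 tool [ 0.0089 -0.0475 -0.0203] per row/3 [ 0.003  -0.0158 -0.0068]
to -70.0 -104.0 80.0 dist 0.1374 tool [ 0.1229 -0.0547 -0.0278] per row/6 [ 0.0205 -0.0091 -0.0046]
```

Call:
{"name": "step_arm", "arguments": {"plan": [{"grip": 1, "spin": 0, "slide": [0.003, -0.0158, -0.0068]}, {"grip": 1, "spin": 0, "slide": [0.003, -0.0158, -0.0068]}, {"grip": 1, "spin": 0, "slide": [0.003, -0.0158, -0.0068]}, {"grip": 1, "spin": 0, "slide": [0.0228, -0.0013, -0.0015]}, {"grip": 1, "spin": 0, "slide": [0.0228, -0.0013, -0.0015]}, {"grip": 1, "spin": 0, "slide": [0.0228, -0.0013, -0.0015]}, {"grip": 1, "spin": 0, "slide": [0.0228, -0.0013, -0.0015]}, {"grip": 1, "spin": 0, "slide": [0.0228, -0.0013, -0.0015]}, {"grip": 1, "spin": 0, "slide": [0, 0, 0]}]}}

```text
time_s: 14.47
ee_pos: [0.6088, -0.0868, 0.0795]
eef_rot: [-0.863, 0.004, -0.581]
force: [-0.6, -0.5, -0.2]
grip_width: 0.0005
```

```bash
python3 go.py -30 -102 60 3; python3 rect.py 9 4 ; python3 - <<'E'
from h import *
im=cams.camera("top");cv2.imwrite("pics/top9.png",im)
a=cv2.imread("pics/side9.png")[185:255,245:320]
cv2.imwrite("pics/c9.png",np.hstack([cv2.resize(a,(400,373),interpolation=2),cv2.resize(im[160:253,230:330],(400,373),interpolation=2)]))
E
```

```text
14.47 q [-0.4935  0.5578  1.6408  0.8376  1.0587 -0.3836] p [ 0.6088 -0.0868  0.0795] rpy [-0.863  0.004 -0.581] F [-0.6 -0.5 -0.2] g 0.0005
tool y [ 0.354  0.545 -0.76 ] tilt deg 40.5 az 0.994 tool x [ 0.836 -0.549 -0.004]
tip in stand mm [ -70.1 -107.1] 79.5
to -30.0 -102.0 60.0 dist 0.0448 tool [-0.005   0.0409  0.0178] per row/3 [-0.0017  0.0136  0.0059]
[[5.0, -1.1], [6.5, -1.3], [8.0, -1.1], [9.5, -1.2], [11.0, -1.6], [12.5, -1.8], [14.0, -1.9], [15.5, -1.9], [17.0, -1.7], [18.5, -1.7], [20.0, -1.5]] stem deg -1.6137593
```

View pics/c9.png

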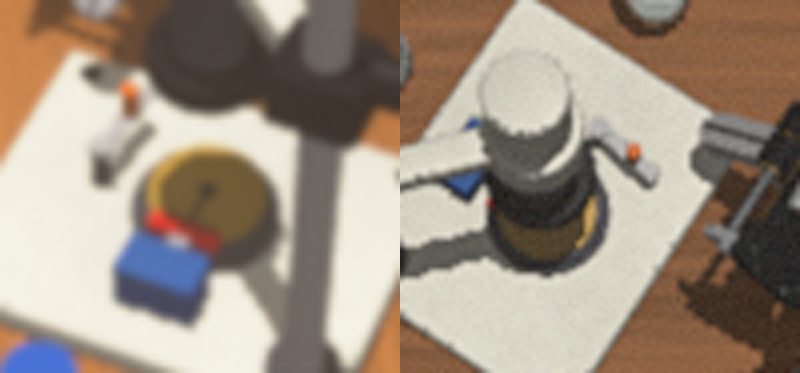

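The pictures show the bar dropped in against the flat (side, red at about (278,229)). The stem reads −1.6°, about as close as this measurement gets. The fingertip is clear of the clip, so I go in behind the post.

Call:
{"name": "step_arm", "arguments": {"plan": [{"grip": 1, "spin": 0, "slide": [-0.0017, 0.0136, 0.0059]}, {"grip": 1, "spin": 0, "slide": [-0.0017, 0.0136, 0.0059]}, {"grip": 1, "spin": 0, "slide": [-0.0017, 0.0136, 0.0059]}, {"grip": 1, "spin": 0, "slide": [-0.004, 0, 0]}, {"grip": 1, "spin": 0, "slide": [-0.004, 0, 0]}, {"grip": 1, "spin": 0, "slide": [0, 0, 0]}]}}

```text
time_s: 15.22
ee_pos: [0.6167, -0.0432, 0.0598]
eef_rot: [-0.863, 0.006, -0.578]
force: [0.2, -1.0, -0.6]
grip_width: 0.0006
```

```bash
python3 go.py
```

```text
15.22 q [-0.4172  0.5749  1.6713  0.8801  0.9847 -0.3788] p [ 0.6167 -0.0432  0.0598] rpy [-0.863  0.006 -0.578] F [ 0.2 -1.  -0.6] g 0.0006
tool y [ 0.351  0.547 -0.76 ] tilt deg 40.5 az 0.999 tool x [ 0.837 -0.547 -0.006]
tip in stand mm [-29.2 -89.7] 59.8
```

Call:
{"name": "step_arm", "arguments": {"plan": [{"grip": 1, "spin": 0, "slide": [-0.004, 0, 0]}, {"grip": 1, "spin": 0, "slide": [-0.004, 0, 0]}, {"grip": 1, "spin": 0, "slide": [-0.004, 0, 0]}, {"grip": 1, "spin": 0, "slide": [0, 0, 0]}]}}

```text
time_s: 15.55
ee_pos: [0.6069, -0.0375, 0.0603]
eef_rot: [-0.863, 0.005, -0.58]
force: [0.1, 0.0, -0.5]
grip_width: 0.0005
```

```bash
python3 go.py; cat > look2.py <<'E'
import sys
from h import *
n=sys.argv[1]
a=cams.camera("side");b=cams.camera("top");cv2.imwrite(f"pics/side{n}.png",a);cv2.imwrite(f"pics/top{n}.png",b)
cv2.imwrite(f"pics/c{n}.png",np.hstack([cv2.resize(a[185:255,245:320],(400,373),interpolation=2),cv2.resize(b[160:253,230:330],(400,373),interpolation=2)]))
E
python3 look2.py 10
```

```text
15.55 q [-0.4148  0.5541  1.7055  0.8887  0.9734 -0.3898] p [ 0.6069 -0.0375  0.0603] rpy [-0.863  0.005 -0.58 ] F [ 0.1  0.  -0.5] g 0.0005
tool y [ 0.353  0.546 -0.76 ] tilt deg 40.5 az 0.997 tool x [ 0.837 -0.548 -0.005]
tip in stand mm [-29.9 -78.4] 60.3
```

View pics/c10.png

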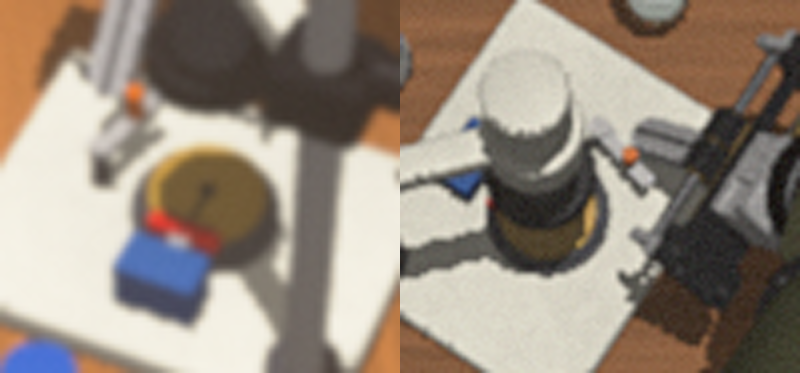

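Call:
{"name": "step_arm", "arguments": {"plan": [{"grip": 1, "spin": 0, "slide": [-0.004, 0.0006, 0.0007]}, {"grip": 1, "spin": 0, "slide": [-0.0038, 0.001, 0.0012]}, {"grip": 1, "spin": 0, "slide": [-0.0035, 0.0014, 0.0016]}, {"grip": 1, "spin": 0, "slide": [-0.0033, 0.0017, 0.0019]}, {"grip": 1, "spin": 0, "slide": [-0.003, 0.0018, 0.002]}, {"grip": 1, "spin": 0, "slide": [0, 0, 0]}]}}

```text
time_s: 16.15
ee_pos: [0.5978, -0.0188, 0.0601]
eef_rot: [-0.863, 0.005, -0.579]
force: [0.7, -0.6, 0.2]
grip_width: 0.0009
```

```bash
python3 go.py;python3 look2.py 11
```

```text
16.15 q [-0.3894  0.5296  1.7475  0.9057  0.9482 -0.3921] p [ 0.5978 -0.0188  0.0601] rpy [-0.863  0.005 -0.579] F [ 0.7 -0.6  0.2] g 0.0009
tool y [ 0.352  0.546 -0.76 ] tilt deg 40.5 az 0.998 tool x [ 0.837 -0.547 -0.005]
tip in stand mm [-19.3 -60.5] 60.1
```

View pics/c11.png

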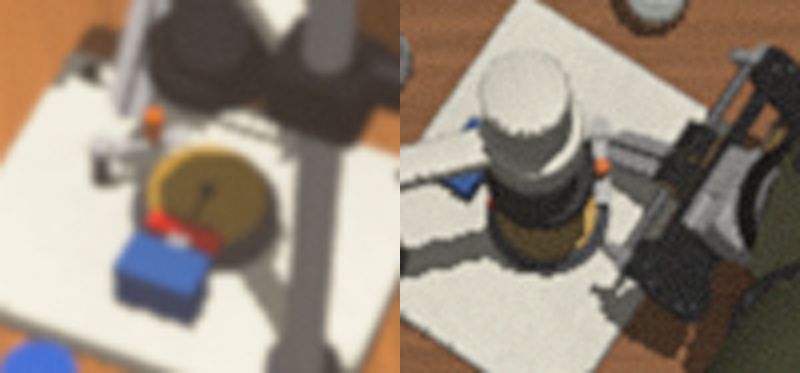

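Call:
{"name": "step_arm", "arguments": {"plan": [{"grip": 1, "spin": 0, "slide": [0.003, -0.01, -0.0115]}, {"grip": 1, "spin": 0, "slide": [0.003, -0.01, -0.0115]}, {"grip": 1, "spin": 0, "slide": [-0.01, 0, 0]}, {"grip": 1, "spin": 0, "slide": [-0.01, 0, 0]}, {"grip": 1, "spin": 0, "slide": [-0.009, 0, 0]}, {"grip": 1, "spin": 0, "slide": [0, 0, 0]}, {"grip": 1, "spin": 0, "slide": [0, 0, 0]}]}}

```text
time_s: 16.83
ee_pos: [0.5622, -0.0324, 0.0606]
eef_rot: [-0.863, 0.005, -0.579]
force: [-0.3, -0.3, -0.1]
grip_width: 0.0007
```

```bash
python3 go.py -32 -39 60 4; python3 - <<'E'
from h import *
th,t=.9882,np.array([.5579,.0306]);R=np.array([[np.cos(th),-np.sin(th)],[np.sin(th),np.cos(th)]])
for n,p in(("side",(273.3,207)),("top",(280.1,200.8))): print(n,(R.T@(onz(n,p,.066)[:2]-t)*1000).round(1))
E
```

```text
16.83 q [-0.4416  0.4791  1.8299  0.9063  0.9589 -0.4526] p [ 0.5622 -0.0324  0.0606] rpy [-0.863  0.005 -0.579] F [-0.3 -0.3 -0.1] g 0.0007
tool y [ 0.352  0.546 -0.76 ] tilt deg 40.5 az 0.998 tool x [ 0.837 -0.547 -0.005]
tip in stand mm [-50.2 -38.2] 60.6
to -32.0 -39.0 60.0 dist 0.0183 tool [0.0008 0.0123 0.0135] per row/4 [0.0002 0.0031 0.0034]
side [-19.9 -45.6]
top [-18.9 -43.8]
```

Call:
{"name": "step_arm", "arguments": {"plan": [{"grip": 1, "spin": 0, "slide": [0, 0.003, 0.0034]}, {"grip": 1, "spin": 0, "slide": [0, 0.003, 0.0034]}, {"grip": 1, "spin": 0, "slide": [0, 0.003, 0.0034]}, {"grip": 1, "spin": 0, "slide": [0, 0.003, 0.0034]}, {"grip": 1, "spin": 0, "slide": [0, 0.002, 0.0023]}, {"grip": 1, "spin": 0, "slide": [0, 0.002, 0.0023]}, {"grip": 1, "spin": 0, "slide": [0, 0.002, 0.0023]}, {"grip": 1, "spin": 0, "slide": [0, 0, 0]}]}}

```text
time_s: 17.5
ee_pos: [0.5772, -0.0093, 0.0599]
eef_rot: [-0.863, 0.005, -0.579]
force: [0.1, -0.7, 0.4]
grip_width: 0.0006
```

```bash
python3 go.py;python3 look2.py 12
```

```text
17.5 q [-0.3873  0.4912  1.8119  0.9213  0.9307 -0.4163] p [ 0.5772 -0.0093  0.0599] rpy [-0.863  0.005 -0.579] F [ 0.1 -0.7  0.4] g 0.0006
tool y [ 0.352  0.546 -0.76 ] tilt deg 40.5 az 0.998 tool x [ 0.837 -0.547 -0.005]
tip in stand mm [-22.6 -38.1] 59.9
```

View pics/c12.png

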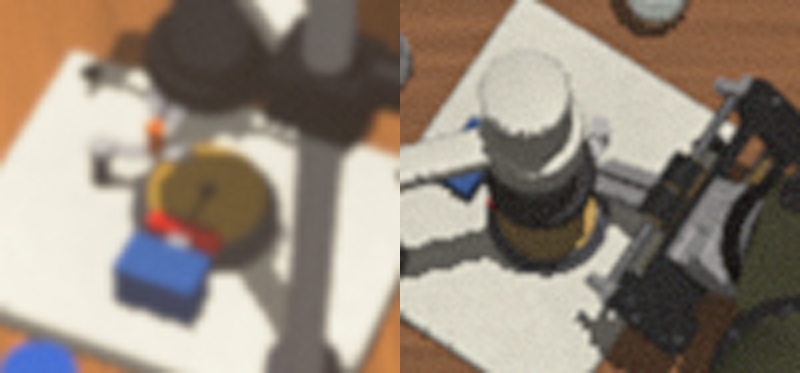

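Call:
{"name": "step_arm", "arguments": {"plan": [{"grip": 1, "spin": 0, "slide": [0, 0.0013, 0.0015]}, {"grip": 1, "spin": 0, "slide": [0, 0.0013, 0.0015]}, {"grip": 1, "spin": 0, "slide": [0, 0.0013, 0.0015]}, {"grip": 1, "spin": 0, "slide": [0, 0.0013, 0.0015]}, {"grip": 1, "spin": 0, "slide": [0, 0, 0]}]}}

```text
time_s: 18.02
ee_pos: [0.5815, -0.0027, 0.06]
eef_rot: [-0.863, 0.005, -0.579]
force: [-1.2, 0.0, -0.7]
grip_width: 0.0008
```

```bash
python3 go.py;python3 look2.py 13
```

```text
18.02 q [-0.3723  0.4947  1.806   0.9251  0.9232 -0.4056] p [ 0.5815 -0.0027  0.06  ] rpy [-0.863  0.005 -0.579] F [-1.2  0.  -0.7] g 0.0008
tool y [ 0.352  0.546 -0.76 ] tilt deg 40.5 az 0.998 tool x [ 0.837 -0.547 -0.005]
tip in stand mm [-14.8 -38. ] 60.0
```

View pics/c13.png

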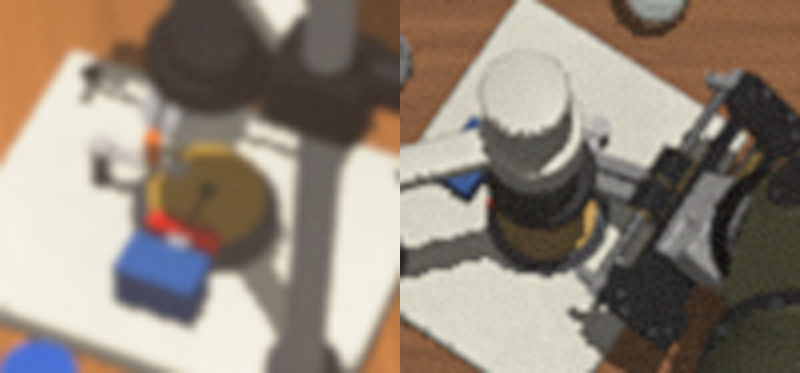

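```bash
cat > post.py <<'E'
import sys
from h import *
th,t=.9882,np.array([.5579,.0306]);R=np.array([[np.cos(th),-np.sin(th)],[np.sin(th),np.cos(th)]])
im=cv2.imread(f"pics/side{sys.argv[1]}.png")
hs=cv2.cvtColor(im,cv2.COLOR_BGR2HSV);m=cv2.inRange(hs,(3,120,110),(14,255,255));M=np.zeros_like(m);M[200:222,262:290]=m[200:222,262:290]
q=cv2.moments(M,True);p=(q['m10']/q['m00'],q['m01']/q['m00'])
s=R.T@(onz("side",p,.0655)[:2]-t)*1000;print(q['m00'],np.round(p,1),s.round(1),"clip deg",np.degrees(np.arctan2(s[1]+68,-s[0])).round(1))
for c in(70,80,90,91.7):
  a=np.radians(c);print(c,proj("side",[*(R@[-.032*np.cos(a),-.068+.032*np.sin(a)]+t),.0655]).round(1))
E
for n in 0 11 12 13; do python3 post.py $n|head -1; done; python3 post.py 13|tail -4
```

```text
8.0 [268.9 202.5] [-31.8 -66.2] clip deg 3.2
17.0 [273.3 207.2] [-19.4 -45.4] clip deg 49.3
8.0 [273.6 209.6] [-10.8 -40.5] clip deg 68.5
11.0 [273.3 211.5] [ -3.6 -38.4] clip deg 83.1
70 [274.4 209.8]
80 [274.1 211.2]
90 [273.5 212.5]
91.7 [273.4 212.7]
```

Call:
{"name": "step_arm", "arguments": {"plan": [{"grip": 1, "spin": 0, "slide": [0, 0.0008, 0.0009]}, {"grip": 1, "spin": 0, "slide": [0, 0.0008, 0.0009]}, {"grip": 1, "spin": 0, "slide": [0, 0.0007, 0.0007]}, {"grip": 1, "spin": 0, "slide": [0, 0, 0]}]}}

```text
time_s: 18.45
ee_pos: [0.5833, -0.0001, 0.0599]
eef_rot: [-0.863, 0.005, -0.579]
force: [-1.8, 0.2, -0.2]
grip_width: 0.0003
```

Call:
{"name": "step_arm", "arguments": {"plan": [{"grip": 1, "spin": 0, "slide": [0, 0.0004, 0.0005]}, {"grip": 1, "spin": 0, "slide": [0, 0, 0]}]}}

```text
time_s: 18.62
ee_pos: [0.5837, 0.0003, 0.0599]
eef_rot: [-0.863, 0.005, -0.579]
force: [-1.5, -0.2, 1.0]
grip_width: 0.0006
```

```bash
python3 go.py;python3 look2.py 14;python3 post.py 14
```

```text
18.62 q [-0.3651  0.4967  1.803   0.9269  0.9193 -0.4003] p [5.837e-01 3.000e-04 5.990e-02] rpy [-0.863  0.005 -0.579] F [-1.5 -0.2  1. ] g 0.0006
tool y [ 0.353  0.546 -0.76 ] tilt deg 40.5 az 0.998 tool x [ 0.837 -0.548 -0.005]
tip in stand mm [-11.1 -38.2] 59.9
14.0 [273.  212.5] [  0.7 -37.5] clip deg 91.3
70 [274.4 209.8]
80 [274.1 211.2]
90 [273.5 212.5]
91.7 [273.4 212.7]
```

Call:
{"name": "step_arm", "arguments": {"plan": [{"grip": 1, "spin": 0, "slide": [0, 0.0004, 0.0005]}, {"grip": 1, "spin": 0, "slide": [0, 0, 0]}]}}

```text
time_s: 18.88
ee_pos: [0.5839, 0.0008, 0.0599]
eef_rot: [-0.863, 0.005, -0.579]
force: [-1.7, -0.1, 0.6]
grip_width: 0.0009
```

Call:
{"name": "step_arm", "arguments": {"plan": [{"grip": 1, "spin": 0, "slide": [0, 0.0004, 0.0005]}, {"grip": 1, "spin": 0, "slide": [0, 0, 0]}]}}

```text
time_s: 19.05
ee_pos: [0.5842, 0.0013, 0.0598]
eef_rot: [-0.864, 0.005, -0.579]
force: [-3.4, -2.6, -0.7]
grip_width: 0.0003
```

The force rose to about 4 N, so the clip has met its end stop. I back straight out and rise clear.

Call:
{"name": "step_arm", "arguments": {"plan": [{"grip": 1, "spin": 0, "slide": [0, -0.0013, -0.0015]}, {"grip": 1, "spin": 0, "slide": [0, -0.007, -0.008]}, {"grip": 1, "spin": 0, "slide": [0, -0.013, -0.015]}, {"grip": 1, "spin": 0, "slide": [0, -0.013, -0.015]}, {"grip": 1, "spin": 0, "slide": [0, -0.016, -0.012]}, {"grip": 1, "spin": 0, "slide": [0, -0.02, -0.01]}, {"grip": 1, "spin": 0, "slide": [0, -0.03, 0]}, {"grip": 1, "spin": 0, "slide": [0, -0.03, 0]}, {"grip": 1, "spin": 0, "slide": [0, -0.03, 0]}, {"grip": 1, "spin": 0, "slide": [0, 0, 0]}, {"grip": 1, "spin": 0, "slide": [0, 0, 0]}]}}

```text
time_s: 19.97
ee_pos: [0.502, -0.1264, 0.1426]
eef_rot: [-0.863, 0.003, -0.581]
force: [-0.6, 0.4, -0.9]
grip_width: 0.0006
```

```bash
python3 go.py;python3 look2.py 15;python3 post.py 15|head -1; python3 rect.py 16 4; python3 - <<'E'
from h import *
im=cv2.imread("pics/side16.png");cv2.imwrite("pics/d16.png",cv2.resize(im[195:245,255:315],None,fx=10,fy=10,interpolation=2))
a=cv2.imread("pics/side15.png");b=cv2.imread("pics/top15.png")
cv2.imwrite("pics/full15.png",np.hstack([cv2.resize(a,(400,300)),cv2.resize(b,(400,300))]))
E
```

```text
19.97 q [-0.6682  0.3196  1.8203  0.767   1.2022 -0.4482] p [ 0.502  -0.1264  0.1426] rpy [-0.863  0.003 -0.581] F [-0.6  0.4 -0.9] g 0.0006
tool y [ 0.355  0.544 -0.76 ] tilt deg 40.5 az 0.993 tool x [ 0.836 -0.549 -0.003]
tip in stand mm [-161.9  -39.7] 142.6
9.0 [272.6 212.8] [  2.3 -38.3] clip deg 94.4
[[5.0, -1.3], [6.5, -1.3], [8.0, -1.0], [9.5, -1.2], [11.0, -1.4], [12.5, -1.6], [14.0, -1.4], [15.5, -1.2], [17.0, -1.5], [18.5, -1.3], [20.0, -1.4]] stem deg -1.0137194
```

View pics/d16.png

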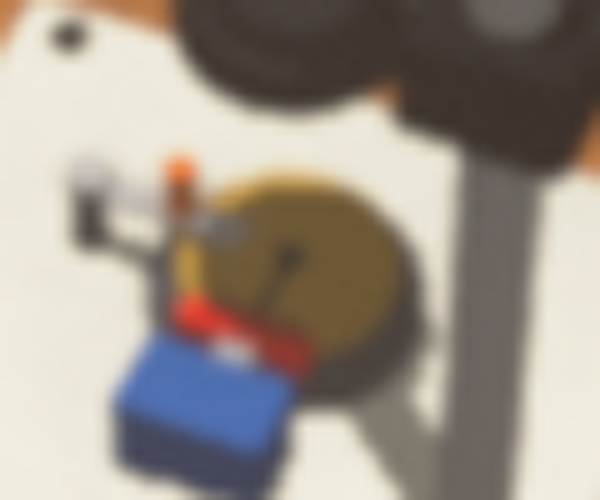

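View pics/full15.png

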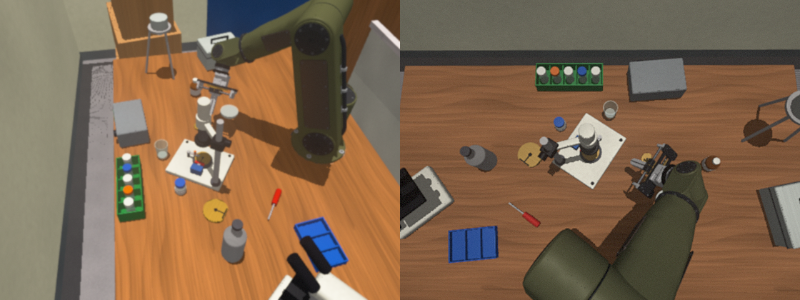

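```bash
python3 - <<'E'
from h import *
th,t=.9882,np.array([.5579,.0306]);R=np.array([[np.cos(th),-np.sin(th)],[np.sin(th),np.cos(th)]])
for n in("side0","side6","side8","side9","side16"):
    im=cv2.imread(f"pics/{n}.png").astype(np.float32)
    red=(im[...,2]-im[...,1])/(im.sum(2)+1)
    o=[]
    for y in(-18,-14,-10,-6,6,10,14,18):
        xs=np.arange(10,55,.25);P=np.array([proj("side",[*(R@[x/1000,y/1000]+t),.0475]) for x in xs],np.float32)
        v=cv2.remap(red,P[:,:1],P[:,1:],1).ravel()
        k=v.argmax();h=(v[k]+np.median(v[xs<22]))/2;i=k
        while i>0 and v[i]>h:i-=1
        o.append(float(xs[i]))
    print(n,o,np.mean(o).round(2),"slope deg",np.degrees(np.polyfit([-18,-14,-10,-6,6,10,14,18],o,1)[0]).round(1))
E
```

```text
side0 [33.0, 32.0, 32.0, 32.5, 33.75, 34.25, 34.5, 34.75] 33.34 slope deg 4.2
side6 [29.25, 29.5, 29.75, 29.75, 30.0, 30.0, 30.25, 31.25] 29.97 slope deg 2.2
side8 [27.75, 28.75, 28.75, 28.75, 29.25, 29.5, 29.75, 30.5] 29.12 slope deg 3.2
side9 [27.75, 28.5, 28.75, 29.0, 29.25, 29.75, 29.75, 30.5] 29.16 slope deg 3.4
side16 [27.75, 28.5, 28.75, 29.0, 29.25, 29.75, 30.0, 30.5] 29.19 slope deg 3.6
```

```bash
python3 -c "
from station import hand_in;print(hand_in())"
```

```text
the job is handed in; nothing more can be done
None
```

I turned the brass disc until the red bar dropped onto its flat, swung the steel clip over it to its end stop, and handed the job in at about 20 s. As far as the last pictures can show, everything is in place.

- **Reaching in:** the tool can't be tilted by command, so I pushed it past its reach limit until it leaned 40.5°, then brought it in under the microscope. I measured no contact force away from the disc and the post.
- **Turning the disc:** one stroke of about 80° with the closed fingertip pressed at 9–14 N brought the flat round to the bar. When I lifted off, the bar moved in about another 1 mm and squared the disc.
- **Clip:** I pushed the orange post in two strokes, until the force rose to about 4 N at the end stop.

**Last checks:**
- **Disc angle:** the T's stem reads −1.0° from the stand's x axis. It was about 73° at the start, and 1° is about the limit of this measurement.
- **Bar:** its face reads 29.2 mm from the seat axis, where 29 mm is expected.
- **Clip angle:** it reads 94°, which is more than its 91.7° stop allows, so that reading is a few degrees off.
- **Bystanders:** nothing else looks moved in either view, and the robot touches nothing.

**One disagreement:** the bar's travel came out at 4.2 mm instead of the expected 5.5 mm. I put this down to blur on the thin red edge in the first picture, because the final position and the disc angle both agree with the bar lying fully on the flat.

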